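# Tidy the rapid-test table

### The job

Clear the finished tests off the table: lay each test cassette flat, face up, in the grey tray on the half of its own colour (blue end on blue, yellow end on yellow), and stand the green dropper bottle upright in the green box and the red-capped specimen pot upright in the red box. When both cassettes are in, lower the white cover plate onto the tray so that both brass pins come up through its holes and it lies flat on the rim. Leave the white canister standing where it is.

Things in the scene. Friction and masses are not known exactly. Their poses are not given: they have to be found in the camera images.
- blue_cassette: Loose white rapid-test cassette with a blue patch on one end of its top, 70 x 20 x 6 mm, 15 g. Origin: centre of its underside; x along its length (the blue end is at -x), z out of its face, up at the start, when it lies on the table.
- yellow_cassette: The same cassette with a yellow patch on the end instead of blue; origin and axes likewise.
- dropper_bottle: Loose white dropper bottle with green band and green conical cap, standing: body 25 mm diameter and 40 mm high, then the cap, tapering to a nozzle, 65 mm high in all, about 30 g. Origin: centre of its underside, z up along its axis.
- specimen_pot: Loose cream specimen pot, standing: body 30 mm diameter and 43 mm high, then a red screw cap of 32 mm diameter, 58 mm high in all, about 40 g. Origin: centre of its underside, z up along its axis.
- cover_plate: Loose white plate lying flat, 124 (x) x 150 (y) x 5 mm, about 140 g. Two 12 mm through holes at x = +52 and -52 mm, y = 0. In the middle a black bar handle, 50 mm along x, 14 mm thick in y, from 5 to 30 mm above the underside. Origin: centre of its underside, z up. It fits either way round.
- cassette_tray: Fixed grey tray, 124 (x) x 150 (y) mm. Origin: centre of underside, on the table. Open inside 90 (x) x 140 (y) mm; floor 4 mm, rim 14 mm above the origin. Floor half at +y is blue, at -y yellow, no wall between; half centres at y = +-35 mm. Two 8 mm brass pins with tapered tops stand on the rim at x = +-52 mm, y = 0, tops at 28 mm. The seated cover has its underside at 14 mm.
- green_box: Fixed green open box, 90 x 90 mm outside, 25 mm high, walls and floor 5 mm. Origin: centre of its underside, on the table. For the dropper bottle.
- red_box: Fixed red open box of the same size; origin likewise. For the specimen pot.
- canister: White canister with a red band, 62 mm diameter, 85 mm high, a loose bystander to be left alone. Origin: centre of its underside.

How it is judged (in metres and radians):
On the way, in this order (a step that is already met when the one before it is completed fails the run):
1. both cassettes lie flat in the tray, each on the half of its own colour (x of blue_cassette in the frame of cassette_tray between -0.037 and 0.037 m and y of blue_cassette in the frame of cassette_tray between 0.01 and 0.064 m and z of blue_cassette in the frame of cassette_tray between 0.001 and 0.007 m and angle between each of blue_cassette, yellow_cassette's own z axis and vertical below 0.1 rad and x of yellow_cassette in the frame of cassette_tray between -0.037 and 0.037 m and y of yellow_cassette in the frame of cassette_tray between -0.064 and -0.01 m and z of yellow_cassette in the frame of cassette_tray between 0.001 and 0.007 m), for 0.2 s.
2. the cover plate lies on the tray's rim, both pins through its holes (horizontal distance between cover_plate and cassette_tray below 0.006 m and z of cover_plate in the frame of cassette_tray between 0.011 and 0.0165 m and angle between cover_plate's own z axis and vertical below 0.035 rad and angle between the x axis of cover_plate and the x axis of cassette_tray, either way round below 0.07 rad), for 0.2 s.
At the end, for the whole second after the job is handed in: Cassettes flat, face up on the tray floor, middles 10 mm or more inside their own colour half; bottle upright on the floor of the green box, pot of the red one (0.12 rad); cover flat on the tray rim (2.5 mm, 0.035 rad), centred within 6 mm, pins through its holes; all at rest (all of step 1 and all of step 2 and x of dropper_bottle in the frame of green_box between -0.03 and 0.03 m and y of dropper_bottle in the frame of green_box between -0.03 and 0.03 m and z of dropper_bottle in the frame of green_box between 0.001 and 0.012 m and angle between each of dropper_bottle, specimen_pot's own z axis and vertical below 0.12 rad and x of specimen_pot in the frame of red_box between -0.03 and 0.03 m and y of specimen_pot in the frame of red_box between -0.03 and 0.03 m and z of specimen_pot in the frame of red_box between 0.001 and 0.012 m and linear speed of each of blue_cassette, yellow_cassette, dropper_bottle, specimen_pot, cover_plate below 0.02 m/s); the robot touches nothing.
It fails at once if the white canister is shifted more than 20 mm or tipped (distance of canister from where it was at the start of the episode above 0.02 m or angle between canister's own z axis and vertical above 0.3 rad).
It also fails if it takes over 120 s, if anything falls off the work surface, if the arm or the gripper's body presses on something with over 40 N, if the wrist force passes 120 N, or if a joint passes its speed limit or range.

### The arm

A 6-joint arm with a two-finger parallel gripper is mounted at the origin on the work surface. World frame = base frame: x ahead of the robot, y to its left, z up, the work surface at z = 0. Lengths are in m, angles in degrees, forces in N, time in s.
With the tool pointing down it reaches from about 0.35 to 0.875 m from the base axis. Payload 4.2 kg.
Tool frame: the origin (TCP) lies midway between the tips of the shut fingers; the grasp point (between the pads) lies 19 mm behind it (r.pinch_z is the distance from the TCP to the grasp point, in m); z points along the fingers, y is the line along which they close (so a half turn about z gives the same grasp; the last joint's range is limited). The gripper opens to 87 mm and grips with 3 to 60 N. Pads are 19 mm wide; open, the fingers measure 117 mm over their backs; the gripper's body (75 mm by 190 mm) begins 51 mm behind the grasp point.
Start: joints at [80.707, 22.042, 0.453, 0, -68.411, -14.817], TCP at [0.255, 0.57, 0.223] pointing down, gripper open.
Joint ranges: [-179.83, 179.83], [-69.29, 118.12], [-61.27, 80.66], [-181.25, 117.63], [-171.15, -9.14], [-177.46, 177.46]. Speed limits (degrees/s): [159.86, 159.86, 180, 180, 180, 180].

### API

Orientations are given as a 3x3 rotation matrix whose columns are the frame's x, y, z axes.
In Python, from station import r, imaging, models gives the robot as it stands. The module is installed in compiled form; this text tells all that it offers.
- The arm moves only by the tool apply_moves, never from a script. Its argument "moves" is a list of rows, each a list of 2 entries, a list of its own where there are three numbers: the shift along the tool's x, y, z in m, then the turn about the tool's z in degrees. A call has 1 to 5 rows; each row shifts and turns the commanded pose from where the row before left it, along the tool's axes as they then stand; what a row does not reach is not made up. A row lasts 1/12 s, in which the tool goes at most 41.7 mm and 7.16 degrees, less where a joint would pass 70% of its speed; a pose out of reach is approached as far as the arm can. A call is refused whole if a number of a shift passes 0.0417 or a number of a turn 7.16, either way. A call with a gripper value outside its range is refused whole. "hand" is the finger opening in m, from 0 to 0.087, set as the call begins (left out, the last holds). The fingers move at their own pace and stop on an object; the grip force is fixed at half the most. Time passes only in rows, so rows that do not move let the fingers close. It gives the time, the measured TCP pose, the force, the opening and the grip force at its end, in the units of the state.
- r.sense(): the state, without advancing time (a new reading comes with each control period).
- imaging.capture(name): name is "scene" or "side" or "wrist"; returns a dict with "frame" (420x560x3 uint8, blue, green, red), "intrinsics" (3x3 intrinsics, pixels), "eye" and "orientation" of the camera in the world. Camera axes: x right, y down, z forward; pixel columns grow to the right and rows downward; lengths in m; the calibration is good to about 2 mm. A picture is of the moment at which its call begins. There is no depth.
- r.finish_job(): hands the job in; it is judged then, once.
Trained networks look in a picture, given as the dict that the camera call returned (one of the last four; its "shot" number tells which), for a name from the list of things; names that differ only in an ending like _2 or _b are one class to them, and where a whole thing is asked for, a point or a joint stands for the part that bears it (a point fixed in the world has none). Each returns a list of dicts, best first, with "confidence" (0 to 1); they miss things now and then, are a little off and sometimes report something else, mostly with a low value. They report only what shows in the picture. A call takes as long as a camera call.
- models.cut_out(picture, target): "region" (420x560 bool, what is visible of it) and "extent" ([left, top, width, height] as shares, 0 to 1, of the picture: columns of its width, rows of its height, round what is visible of it).
- models.place_of(picture, target): "at" ([column, row] as shares, 0 to 1, of the picture: columns of its width, rows of its height: a listed point, or the origin of a listed thing).
The state is a dict: "time_s": time; "joints": joint angles; "joint_velocities": joint speeds; "effort": joint torques, N m; "tcp_pos": TCP position; "ee_rot": TCP orientation; "wrist_force": force on the tool from outside, world axes, zero at the start; "moment": the same for the moment, N m; "gripper_width": opening from 0.0 (shut) to 1.0 (fully open); "gripper_force": force on a finger pad.
Only numpy, scipy, OpenCV 4.12 (cv2) and the standard library are available. Lean on these libraries where they do the work, as an engineer would, in place of code of your own. Each camera call takes 0.05 s, during which the arm holds its last target. There are 200 camera calls.

## Working session

There is one attempt and no reset: what is moved stays moved. The work goes in short steps, Python scripts to look and compute and a tool call to move; the robot and the scene stay as the last step left them, time stands still between calls to the robot, and variables do not carry over. Pictures are saved under pics/ and viewed, at most 14 in all, crops included, and the job is handed in when it is done.

Besides the shell and the picture viewer there is one more tool, called after ">>>" by a JSON object that holds its "method" and its "body", one argument or row to a line. apply_moves: Moves the arm, as the interface text tells. Its arguments: {"type":"object","properties":{"moves":{"type":"array"},"hand":{"type":"number"}},"required":["moves"]}

```bash
mkdir -p pics
cat > h.py <<'E'
import numpy as np, cv2
from station import r, imaging, models
def ray(c,u,v):
    d=np.array(c["orientation"])@np.linalg.inv(np.array(c["intrinsics"]))@np.array([u,v,1.]); return d
def on(c,u,v,z):
    d=ray(c,u,v); e=np.array(c["eye"]); return (e+d*(z-e[2])/d[2])
def proj(c,p):
    q=np.array(c["intrinsics"])@(np.array(c["orientation"]).T@(np.array(p)-np.array(c["eye"]))); return q[:2]/q[2]
def rect(c,reg,z):
    """min area rect of region's outline projected on plane z"""
    ct=max(cv2.findContours(reg.astype(np.uint8),cv2.RETR_EXTERNAL,cv2.CHAIN_APPROX_NONE)[0],key=cv2.contourArea)[:,0,:]
    P=np.array([on(c,u,v,z)[:2] for u,v in ct])
    return cv2.minAreaRect((P*1000).astype(np.float32))
E
cat > a.py <<'E'
from h import *
s=r.sense(); print(s["tcp_pos"],np.round(s["ee_rot"],3).tolist(),s["gripper_width"],s["time_s"],s["wrist_force"])
N=dict(blue_cassette=6,yellow_cassette=6,dropper_bottle=0,specimen_pot=0,cover_plate=5,cassette_tray=14,green_box=25,red_box=25,canister=0)
for n in ["scene","side"]:
    c=imaging.capture(n); cv2.imwrite(f"pics/{n}0.png",c["frame"]); print(n,np.round(c["eye"],3),np.round(np.array(c["orientation"])[:,2],2))
    for t,z in N.items():
        p=models.place_of(c,t)[:2]; k=models.cut_out(c,t)[:1]
        zo=0
        print(t,[(round(q["confidence"],2),np.round(np.array(q["at"])*[560,420]).tolist(),np.round(on(c,q["at"][0]*560,q["at"][1]*420,zo)[:2],4).tolist()) for q in p],
          [(round(q["confidence"],2),np.round(np.array(q["extent"])*[560,420,560,420]).tolist(),[np.round(x,1).tolist() for x in rect(c,q["region"],z/1000)]) for q in k])
E
python3 a.py
```

```text
[0.2550455  0.56992437 0.22147211] [[0.913, -0.409, -0.001], [-0.409, -0.913, -0.002], [0.0, 0.002, -1.0]] 1.0003104417196929 0.0 [0.21036627 0.10938946 1.27753431]
scene [0.994 0.514 0.784] [-0.43 -0.52 -0.73]
blue_cassette [(0.71, [236.0, 144.0], [0.4854, -0.2955])] []
yellow_cassette [(0.67, [353.0, 237.0], [0.462, 0.1215])] [(0.49, [337.0, 231.0, 33.0, 11.0], [[462.1, 123.5], [22.3, 69.2], 74.4])]
dropper_bottle [(0.51, [316.0, 197.0], [0.4464, -0.0213])] [(0.62, [309.0, 175.0, 15.0, 22.0], [[421.0, -48.9], [78.1, 25.9], 43.4])]
specimen_pot [(0.87, [285.0, 181.0], [0.4692, -0.1076])] [(0.56, [279.0, 156.0, 16.0, 26.0], [[445.4, -137.8], [92.5, 34.8], 50.6])]
cover_plate [(0.84, [409.0, 287.0], [0.4638, 0.2824])] [(0.58, [361.0, 250.0, 100.0, 85.0], [[468.3, 291.4], [151.2, 127.7], 88.8])]
cassette_tray [(0.56, [235.0, 148.0], [0.497, -0.2849])] [(0.69, [200.0, 121.0, 71.0, 50.0], [[498.1, -286.9], [163.6, 131.0], 83.1])]
green_box [(0.88, [235.0, 215.0], [0.631, -0.0887])] [(0.91, [207.0, 191.0, 59.0, 49.0], [[642.3, -75.6], [106.1, 107.4], 7.9])]
red_box [(0.57, [285.0, 270.0],
[... 878 characters left out ...]
2.7])]
cover_plate [(0.85, [166.0, 196.0], [0.4687, 0.3007])] [(0.59, [129.0, 181.0, 77.0, 39.0], [[457.5, 285.4], [156.2, 131.3], 89.1])]
cassette_tray [(0.7, [381.0, 292.0], [0.4863, -0.3019])] [(0.65, [326.0, 255.0, 110.0, 72.0], [[480.5, -301.7], [159.5, 140.2], 83.2])]
green_box [(0.67, [333.0, 223.0], [0.6262, -0.0895]), (0.27, [275.0, 200.0], [0.6235, 0.0806])] [(0.7, [309.0, 201.0, 55.0, 38.0], [[609.3, -99.4], [125.9, 104.1], 10.9])]
red_box [(0.79, [277.0, 200.0], [0.6282, 0.0795])] [(0.62, [251.0, 180.0, 44.0, 31.0], [[613.2, 76.0], [128.3, 110.3], 13.0])]
canister [(0.68, [246.0, 170.0], [0.6994, 0.2573])] [(0.6, [232.0, 136.0, 23.0, 45.0], [[757.9, 337.8], [272.9, 69.0], 45.5])]
```

View pics/scene0.png

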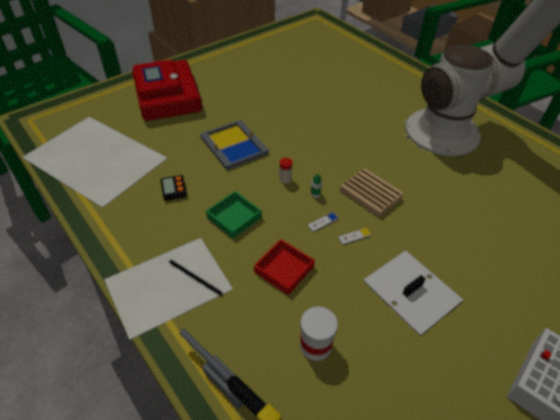

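View pics/side0.png

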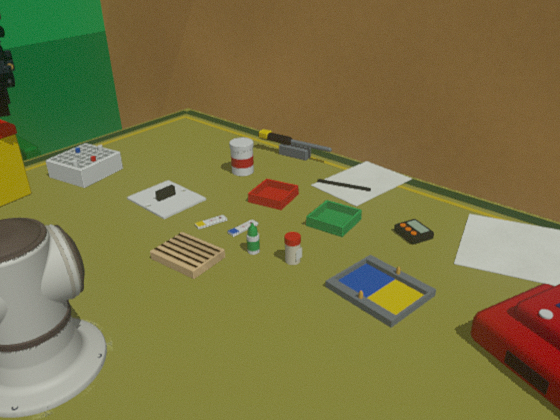

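The scene view shows the tray at (235,146), bottle at (317,187), pot at (286,170), cassettes at (323,222) and (355,237), cover at (413,290) and canister at (318,335). The side view agrees with this. I'll align the tool with the world axes and move above the cassettes.

>>> {"method": "apply_moves", "body": {
  "moves": [
    [[0,0,0],-6.0],
    [[0,0,0],-6.0],
    [[0,0,0],-6.0],
    [[0,0,0],-6.1]
  ],
  "hand": 0.087
}}

```text
time_s: 2.23
tcp_pos: [0.2553, 0.5705, 0.2225]
ee_rot: [[1.0, 0.005, 0.0], [0.005, -1.0, -0.0], [0.0, 0.0, -1.0]]
wrist_force: [-0.4, 0.1, -0.2]
gripper_width: 1.002
gripper_force: 0.0
```

>>> {"method": "apply_moves", "body": {
  "moves": [
    [[0.016,0.036,0],0],
    [[0.016,0.036,0],0],
    [[0.016,0.036,0],0],
    [[0.016,0.036,0],0],
    [[0.016,0.036,0],0]
  ]
}}

```text
time_s: 2.65
tcp_pos: [0.3356, 0.3888, 0.2227]
ee_rot: [[1.0, 0.001, 0.0], [0.001, -1.0, 0.0], [0.0, -0.0, -1.0]]
wrist_force: [0.7, 0.2, 0.3]
gripper_width: 0.999
gripper_force: 0.0
```

>>> {"method": "apply_moves", "body": {
  "moves": [
    [[0.016,0.036,0],0],
    [[0.016,0.036,0],0],
    [[0.016,0.036,0],0],
    [[0.016,0.036,0],0],
    [[0.016,0.036,0],0]
  ]
}}

```text
time_s: 3.07
tcp_pos: [0.4156, 0.2086, 0.223]
ee_rot: [[1.0, 0.0, 0.001], [0.0, -1.0, 0.001], [0.001, -0.001, -1.0]]
wrist_force: [1.0, 0.6, -0.1]
gripper_width: 0.996
gripper_force: 0.0
```

>>> {"method": "apply_moves", "body": {
  "moves": [
    [[0.016,0.036,0],0],
    [[0.016,0.036,0],0],
    [[0.016,0.036,0],0],
    [[0,0,0],0],
    [[0,0,0],0]
  ]
}}

```text
time_s: 3.48
tcp_pos: [0.4637, 0.1005, 0.2226]
ee_rot: [[1.0, -0.005, 0.0], [-0.005, -1.0, 0.0], [0.0, -0.0, -1.0]]
wrist_force: [0.2, 0.9, -0.7]
gripper_width: 1.0
gripper_force: 0.0
```

```bash
cat > w.py <<'E'
from h import *
import sys
s=r.sense(); print(np.round(s["tcp_pos"],4),np.round(s["ee_rot"],4).tolist(),np.round(s["joints"],1).tolist(),s["time_s"])
Z=dict(blue_cassette=6,yellow_cassette=6,dropper_bottle=0,specimen_pot=0,cover_plate=5,cassette_tray=14,green_box=25,red_box=25,canister=0)
ZO=dict(cassette_tray=0)
c=imaging.capture("wrist"); cv2.imwrite(f"pics/{sys.argv[1]}.png",c["frame"]); print(np.round(c["eye"],3),np.round(np.array(c["orientation"]),2).tolist())
for t in sys.argv[2:]:
    for q in models.place_of(c,t)[:2]: print(t,round(q["confidence"],2),np.round(np.array(q["at"])*[560,420]),np.round(on(c,q["at"][0]*560,q["at"][1]*420,0)[:2],4))
    for q in models.cut_out(c,t)[:1]: print("  cut",round(q["confidence"],2),np.round(np.array(q["extent"])*[560,420,560,420]),[np.round(x,1).tolist() for x in rect(c,q["region"],Z[t]/1000)])
E
python3 w.py w1 blue_cassette yellow_cassette dropper_bottle specimen_pot cover_plate
```

```text
[0.4637 0.1005 0.2226] [[1.0, -0.0047, 0.0001], [-0.0047, -1.0, 0.0001], [0.0001, -0.0001, -1.0]] [31.9, 7.2, -19.8, -0.0, -62.9, 57.8] 3.4833
[0.538 0.099 0.385] [[-0.01, -0.96, -0.27], [-1.0, 0.01, 0.0], [0.0, 0.27, -0.96]]
blue_cassette 0.95 [321. 160.] [0.4866 0.0464]
  cut 0.96 [310. 132.  28.  58.] [[487.3, 45.8], [22.4, 69.7], 85.0]
yellow_cassette 0.73 [261. 185.] [0.4567 0.1197]
  cut 0.63 [247. 158.  27.  48.] [[459.9, 118.6], [19.8, 67.7], 73.6]
dropper_bottle 0.58 [386. 197.] [ 0.4402 -0.0346]
  cut 0.6 [378. 191.  33.  29.] [[430.9, -43.7], [48.3, 26.9], 51.8]
specimen_pot 0.74 [455. 179.] [ 0.4626 -0.1168]
  cut 0.97 [444. 167.  57.  40.] [[455.0, -137.9], [71.7, 36.3], 78.6]
cover_plate 0.97 [121. 179.] [0.4652 0.289 ]
  cut 0.6 [ 48. 125. 142. 106.] [[465.5, 287.5], [154.0, 127.3], 89.0]
```

View pics/w1.png

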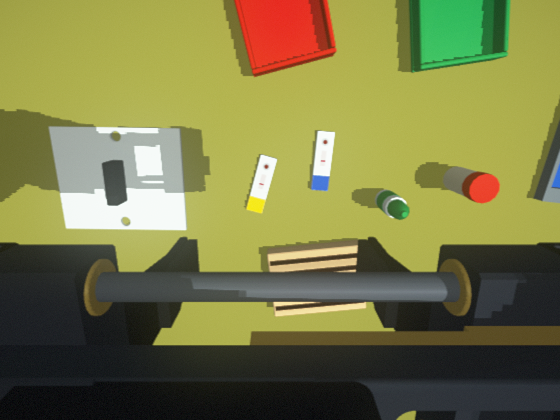

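Wrist view: the blue cassette is at (323,160) and the yellow at (262,184), with their coloured ends at the bottom (-x). The bottle is at (392,205), the pot at (470,185) and the cover at (120,180). I'll go over the blue cassette first.

>>> {"method": "apply_moves", "body": {
  "moves": [
    [[0.012,0.027,0],0],
    [[0.011,0.0275,0],0],
    [[0,0,0.04],4.8],
    [[0,0,0.04],0],
    [[0,0,0.03],0]
  ],
  "hand": 0.05
}}

```text
time_s: 4.45
tcp_pos: [0.4852, 0.0472, 0.1104]
ee_rot: [[0.996, -0.086, -0.001], [-0.086, -0.996, 0.0], [-0.001, -0.0, -1.0]]
wrist_force: [0.1, 0.4, -0.3]
gripper_width: 0.708
gripper_force: 0.0
```

>>> {"method": "apply_moves", "body": {
  "moves": [
    [[0,0,0],0],
    [[0,0,0],0],
    [[0,0,0],0]
  ]
}}

```text
time_s: 4.7
tcp_pos: [0.4878, 0.0486, 0.1144]
ee_rot: [[0.997, -0.083, 0.003], [-0.083, -0.997, 0.0], [0.003, -0.001, -1.0]]
wrist_force: [0.5, 0.7, 0.7]
gripper_width: 0.589
gripper_force: 0.0
```

```bash
python3 w.py w2 blue_cassette yellow_cassette
```

```text
[0.4878 0.0486 0.1144] [[0.9966, -0.0826, 0.0033], [-0.0826, -0.9966, 0.0005], [0.0032, -0.0008, -1.0]] [24.7, 15.5, -26.9, 0.1, -47.4, 60.5] 4.7
[0.561 0.041 0.277] [[-0.08, -0.96, -0.27], [-1.0, 0.08, 0.02], [-0.0, 0.27, -0.96]]
blue_cassette 0.73 [277. 204.] [0.4862 0.0477]
  cut 0.59 [264. 169.  29.  79.] [[485.9, 45.4], [20.1, 71.3], 83.8]
yellow_cassette 0.84 [204. 241.] [0.4571 0.1178]
  cut 0.77 [188. 205.  31.  63.] [[462.4, 117.2], [20.5, 64.4], 74.3]
```

>>> {"method": "apply_moves", "body": {
  "moves": [
    [[0,0.001,0.04],0],
    [[0,0,0.04],0],
    [[0,0,0.01],0],
    [[0,0,0],0],
    [[0,0,0],0]
  ]
}}

```text
time_s: 5.37
tcp_pos: [0.4867, 0.0471, 0.0229]
ee_rot: [[0.997, -0.083, 0.001], [-0.083, -0.997, -0.0], [0.001, 0.0, -1.0]]
wrist_force: [0.7, 0.0, 0.5]
gripper_width: 0.575
gripper_force: 0.0
```

>>> {"method": "apply_moves", "body": {
  "moves": [
    [[0,0,0],0],
    [[0,0,0],0],
    [[0,0,0],0]
  ]
}}

```text
time_s: 5.62
tcp_pos: [0.4872, 0.0474, 0.0241]
ee_rot: [[0.996, -0.084, 0.003], [-0.084, -0.996, 0.001], [0.003, -0.002, -1.0]]
wrist_force: [-0.3, 0.2, 0.5]
gripper_width: 0.578
gripper_force: 0.0
```

>>> {"method": "apply_moves", "body": {
  "moves": [
    [[0,0,0.01],0],
    [[0,0,0.0095],0],
    [[0,0,0],0],
    [[0,0,0],0]
  ]
}}

```text
time_s: 5.95
tcp_pos: [0.4858, 0.0468, 0.0029]
ee_rot: [[0.996, -0.084, -0.001], [-0.084, -0.996, -0.0], [-0.001, 0.001, -1.0]]
wrist_force: [0.5, 0.3, -0.1]
gripper_width: 0.576
gripper_force: 0.0
```

>>> {"method": "apply_moves", "body": {
  "moves": [
    [[0,0,0],0],
    [[0,0,0],0],
    [[0,0,0],0],
    [[0,0,0],0],
    [[0,0,0],0]
  ],
  "hand": 0.0
}}

```text
time_s: 6.37
tcp_pos: [0.4862, 0.047, 0.0032]
ee_rot: [[0.996, -0.084, 0.0], [-0.084, -0.996, 0.0], [0.0, -0.0, -1.0]]
wrist_force: [0.5, -0.3, 0.9]
gripper_width: 0.278
gripper_force: 0.0
```

>>> {"method": "apply_moves", "body": {
  "moves": [
    [[0,0,0],0],
    [[0,0,0],0],
    [[0,0,0],0],
    [[0,0,0],0],
    [[0,0,0],0]
  ]
}}

```text
time_s: 6.78
tcp_pos: [0.4862, 0.047, 0.0032]
ee_rot: [[0.996, -0.084, 0.0], [-0.084, -0.996, 0.0], [0.0, -0.0, -1.0]]
wrist_force: [-0.5, -0.3, 1.9]
gripper_width: 0.219
gripper_force: 30.0
```

>>> {"method": "apply_moves", "body": {
  "moves": [
    [[0,0,-0.02],0],
    [[0,0,-0.04],0],
    [[0,0,-0.04],0],
    [[0,0,-0.04],0]
  ]
}}

```text
time_s: 7.12
tcp_pos: [0.4854, 0.0466, 0.1443]
ee_rot: [[0.996, -0.084, -0.002], [-0.084, -0.996, -0.001], [-0.001, 0.001, -1.0]]
wrist_force: [2.0, 0.2, -0.6]
gripper_width: 0.217
gripper_force: 30.0
```

>>> {"method": "apply_moves", "body": {
  "moves": [
    [[0.0035,0.037,0],0],
    [[0.0035,0.037,0],0],
    [[0.0035,0.037,0],0],
    [[0.0035,0.037,0],0],
    [[0.0035,0.037,0],0]
  ]
}}

```text
time_s: 7.53
tcp_pos: [0.4876, -0.1404, 0.1431]
ee_rot: [[0.997, -0.083, 0.0], [-0.083, -0.997, 0.0], [0.0, -0.0, -1.0]]
wrist_force: [1.3, -0.1, 0.1]
gripper_width: 0.219
gripper_force: 30.0
```

>>> {"method": "apply_moves", "body": {
  "moves": [
    [[0.0035,0.037,0],0],
    [[0.0035,0.037,0],0],
    [[0.0035,0.037,0],0],
    [[0,0,0],0],
    [[0,0,0],0]
  ]
}}

```text
time_s: 7.95
tcp_pos: [0.4884, -0.2521, 0.1423]
ee_rot: [[0.996, -0.088, -0.001], [-0.088, -0.996, 0.001], [-0.001, -0.0, -1.0]]
wrist_force: [-0.9, -0.8, -0.5]
gripper_width: 0.221
gripper_force: 30.0
```

```bash
python3 w.py w3 blue_cassette cassette_tray specimen_pot dropper_bottle green_box
```

```text
[ 0.4884 -0.2521  0.1423] [[0.9961, -0.0879, -0.0011], [-0.0879, -0.9961, 0.0005], [-0.0011, -0.0004, -1.0]] [-10.4, 19.0, -16.7, -0.0, -54.4, 95.4] 7.95
[ 0.563 -0.26   0.305] [[-0.09, -0.96, -0.27], [-1.0, 0.09, 0.02], [-0.0, 0.27, -0.96]]
blue_cassette 0.6 [276. 254.] [ 0.4263 -0.2458]
  cut 0.84 [255. 195.  43. 122.] [[450.5, -249.9], [36.8, 82.3], 85.3]
cassette_tray 0.87 [325. 186.] [ 0.4933 -0.2996]
  cut 0.86 [245. 117. 171. 137.] [[492.3, -298.8], [152.0, 124.9], 83.4]
specimen_pot 0.59 [144. 231.] [ 0.4626 -0.1162]
  cut 0.61 [ 97. 216.  60.  53.] [[454.9, -96.5], [29.8, 73.0], 21.8]
dropper_bottle 0.84 [ 73. 258.] [ 0.4407 -0.0373]
  cut 0.68 [ 36. 245.  48.  25.] [[439.5, -18.7], [52.7, 24.8], 84.9]
green_box 0.8 [73. 46.] [ 0.6362 -0.0893]
  cut 0.59 [  0.   0. 139. 115.] [[628.6, -94.9], [84.7, 100.1], 6.9]
```

View pics/w3.png

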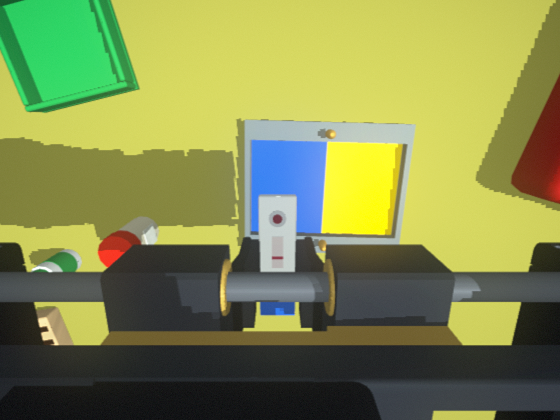

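Tray is centred at (330,183) px with the blue half on the left (+y), as expected. It measures 152x125 mm, which matches its size. The blue cassette is held straight, and I'll lower it over the blue half.

>>> {"method": "apply_moves", "body": {
  "moves": [
    [[0.0085,0.012,0],0],
    [[0,0,0.04],1.8],
    [[0,0,0.04],0],
    [[0,0,0.035],0],
    [[0,0,0],0]
  ]
}}

```text
time_s: 8.92
tcp_pos: [0.4912, -0.2614, 0.0214]
ee_rot: [[0.993, -0.117, -0.014], [-0.117, -0.993, 0.004], [-0.015, -0.003, -1.0]]
wrist_force: [-0.7, -0.3, -0.9]
gripper_width: 0.217
gripper_force: 30.0
```

>>> {"method": "apply_moves", "body": {
  "moves": [
    [[0,0,0],0],
    [[0,0,0],0],
    [[0,0,0],0],
    [[0,0,0],0]
  ]
}}

```text
time_s: 9.25
tcp_pos: [0.4984, -0.2634, 0.0306]
ee_rot: [[0.993, -0.115, 0.005], [-0.115, -0.993, -0.001], [0.005, 0.001, -1.0]]
wrist_force: [-0.0, -0.5, -0.0]
gripper_width: 0.216
gripper_force: 30.0
```

>>> {"method": "apply_moves", "body": {
  "moves": [
    [[0,0,0],0],
    [[0,0,0.006],0],
    [[0,0,0.006],0],
    [[0,0,0.004],0],
    [[0,0,0],0]
  ]
}}

```text
time_s: 9.67
tcp_pos: [0.4956, -0.2628, 0.0108]
ee_rot: [[0.993, -0.115, -0.003], [-0.115, -0.993, 0.001], [-0.003, -0.0, -1.0]]
wrist_force: [-0.3, -0.5, -0.3]
gripper_width: 0.222
gripper_force: 30.0
```

>>> {"method": "apply_moves", "body": {
  "moves": [
    [[0,0,0.003],0],
    [[0,0,0.001],0],
    [[0,0,0],0],
    [[0,0,0],0],
    [[0,0,0],0]
  ]
}}

```text
time_s: 10.08
tcp_pos: [0.4968, -0.2631, 0.0082]
ee_rot: [[0.993, -0.115, 0.0], [-0.115, -0.993, -0.0], [0.0, 0.0, -1.0]]
wrist_force: [0.5, 0.6, -0.0]
gripper_width: 0.218
gripper_force: 30.0
```

>>> {"method": "apply_moves", "body": {
  "moves": [
    [[0,0,0],0],
    [[0,0,0],0],
    [[0,0,0],0],
    [[0,0,0],0]
  ],
  "hand": 0.032
}}

```text
time_s: 10.42
tcp_pos: [0.4967, -0.2631, 0.0082]
ee_rot: [[0.993, -0.115, 0.0], [-0.115, -0.993, -0.0], [0.0, 0.0, -1.0]]
wrist_force: [-0.5, -0.2, -0.5]
gripper_width: 0.358
gripper_force: 0.0
```

>>> {"method": "apply_moves", "body": {
  "moves": [
    [[0,0,-0.01],0],
    [[0,0,-0.03],0],
    [[0,0,-0.04],0],
    [[0,0,-0.04],0],
    [[0,0,-0.02],0]
  ]
}}

```text
time_s: 10.83
tcp_pos: [0.4989, -0.264, 0.1542]
ee_rot: [[0.993, -0.114, 0.008], [-0.114, -0.993, -0.003], [0.009, 0.002, -1.0]]
wrist_force: [2.1, 0.2, 0.7]
gripper_width: 0.364
gripper_force: 0.0
```

```bash
python3 w.py w4 blue_cassette cassette_tray
```

```text
[ 0.4989 -0.264   0.1542] [[0.9934, -0.114, 0.0082], [-0.114, -0.9935, -0.0033], [0.0085, 0.0024, -1.0]] [-11.4, 19.3, -14.3, 0.1, -55.9, 94.8] 10.8333
[ 0.571 -0.273  0.317] [[-0.12, -0.96, -0.26], [-0.99, 0.11, 0.03], [0.0, 0.26, -0.97]]
blue_cassette 0.57 [274. 196.] [ 0.4966 -0.2621]
  cut 0.73 [265. 161.  24.  73.] [[495.9, -264.6], [21.3, 73.0], 82.8]
cassette_tray 0.85 [310. 194.] [ 0.4941 -0.2984]
  cut 0.96 [234. 134. 159. 126.] [[492.2, -298.8], [150.3, 124.1], 83.4]
```

>>> {"method": "apply_moves", "body": {
  "moves": [
    [[-0.008,-0.0375,0],0],
    [[-0.008,-0.0375,0],0],
    [[-0.008,-0.0375,0],0],
    [[-0.008,-0.0375,0],0],
    [[-0.008,-0.0375,0],0]
  ],
  "hand": 0.045
}}

```text
time_s: 11.5
tcp_pos: [0.4768, -0.0709, 0.1464]
ee_rot: [[0.993, -0.116, -0.004], [-0.116, -0.993, -0.001], [-0.004, 0.001, -1.0]]
wrist_force: [0.8, 0.7, 0.4]
gripper_width: 0.508
gripper_force: 0.0
```

>>> {"method": "apply_moves", "body": {
  "moves": [
    [[-0.008,-0.0375,0],0],
    [[-0.008,-0.0375,0],0],
    [[-0.008,-0.0375,0],0],
    [[-0.008,-0.0375,0],0],
    [[-0.008,-0.0375,0],0]
  ]
}}

```text
time_s: 11.92
tcp_pos: [0.4588, 0.1199, 0.1466]
ee_rot: [[0.993, -0.115, -0.003], [-0.115, -0.993, -0.002], [-0.003, 0.002, -1.0]]
wrist_force: [1.1, -0.7, -0.2]
gripper_width: 0.516
gripper_force: 0.0
```

>>> {"method": "apply_moves", "body": {
  "moves": [
    [[0,0,0],4.7],
    [[0,0,0.02],4.7],
    [[0,0,0.02],0],
    [[0,0,0],0],
    [[0,0,0],0]
  ]
}}

```text
time_s: 12.33
tcp_pos: [0.4591, 0.1178, 0.1064]
ee_rot: [[0.961, -0.275, -0.004], [-0.275, -0.961, -0.003], [-0.003, 0.004, -1.0]]
wrist_force: [-0.0, 0.2, 0.7]
gripper_width: 0.514
gripper_force: 0.0
```

```bash
python3 w.py w5 yellow_cassette cover_plate
```

```text
[0.4591 0.1178 0.1064] [[0.9613, -0.2753, -0.0044], [-0.2753, -0.9613, -0.0032], [-0.0034, 0.0043, -1.0]] [34.1, 14.9, -29.2, 0.0, -46.2, 39.9] 12.3333
[0.531 0.097 0.269] [[-0.28, -0.92, -0.26], [-0.96, 0.27, 0.07], [0.0, 0.27, -0.96]]
yellow_cassette 0.89 [275. 207.] [0.4572 0.1192]
  cut 0.66 [264. 167.  23.  80.] [[458.8, 118.6], [20.0, 71.7], 73.6]
cover_plate 0.92 [ 94. 248.] [0.4655 0.2864]
  cut 0.8 [  0. 163. 180. 164.] [[491.4, 284.5], [151.0, 74.5], 87.0]
```

View pics/w4.png

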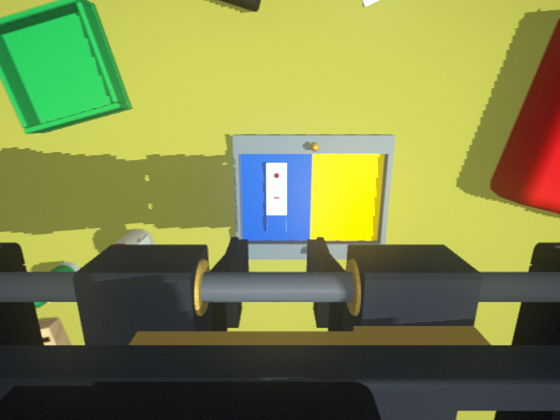

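Blue cassette lies flat in the blue half at (276,190) px. I'm now above the yellow one and aligned with it.

>>> {"method": "apply_moves", "body": {
  "moves": [
    [[0,0,0.03],0],
    [[0,0,0.03],0],
    [[0,0,0.023],0],
    [[0,0,0],0],
    [[0,0,0],0]
  ]
}}

```text
time_s: 13.0
tcp_pos: [0.4603, 0.1184, 0.025]
ee_rot: [[0.961, -0.276, -0.001], [-0.276, -0.961, -0.001], [-0.001, 0.001, -1.0]]
wrist_force: [0.6, 0.1, -0.1]
gripper_width: 0.515
gripper_force: 0.0
```

>>> {"method": "apply_moves", "body": {
  "moves": [
    [[0,0,0],0],
    [[0,0,0],0],
    [[0,0,0],0],
    [[0,0,0],0]
  ]
}}

```text
time_s: 13.33
tcp_pos: [0.4611, 0.1191, 0.0263]
ee_rot: [[0.961, -0.276, 0.002], [-0.276, -0.961, 0.001], [0.002, -0.002, -1.0]]
wrist_force: [-0.6, 0.8, -0.4]
gripper_width: 0.517
gripper_force: 0.0
```

>>> {"method": "apply_moves", "body": {
  "moves": [
    [[-0.001,0,0.009],0],
    [[0,0,0.009],0],
    [[0,0,0.004],0],
    [[0,0,0],0],
    [[0,0,0],0]
  ]
}}

```text
time_s: 13.75
tcp_pos: [0.459, 0.1187, 0.0024]
ee_rot: [[0.961, -0.276, -0.001], [-0.276, -0.961, -0.001], [-0.001, 0.001, -1.0]]
wrist_force: [-0.3, -0.5, -0.6]
gripper_width: 0.518
gripper_force: 0.0
```

>>> {"method": "apply_moves", "body": {
  "moves": [
    [[0,0,0],0],
    [[0,0,0],0],
    [[0,0,0],0],
    [[0,0,0],0],
    [[0,0,0],0]
  ],
  "hand": 0.0
}}

```text
time_s: 14.17
tcp_pos: [0.4595, 0.119, 0.0032]
ee_rot: [[0.961, -0.276, 0.0], [-0.276, -0.961, 0.0], [0.0, -0.0, -1.0]]
wrist_force: [0.0, 0.0, 1.1]
gripper_width: 0.221
gripper_force: 15.8
```

>>> {"method": "apply_moves", "body": {
  "moves": [
    [[0,0,0],0],
    [[0,0,0],0],
    [[0,0,0],0],
    [[0,0,0],0]
  ]
}}

```text
time_s: 14.5
tcp_pos: [0.4595, 0.119, 0.0032]
ee_rot: [[0.961, -0.276, 0.0], [-0.276, -0.961, 0.0], [0.0, -0.0, -1.0]]
wrist_force: [-0.7, -0.8, 0.5]
gripper_width: 0.216
gripper_force: 30.0
```

>>> {"method": "apply_moves", "body": {
  "moves": [
    [[0,0,-0.02],0],
    [[0,0,-0.04],0],
    [[0,0,-0.04],0],
    [[0,0,-0.04],-4.7],
    [[0,0,0],-4.7]
  ]
}}

```text
time_s: 14.92
tcp_pos: [0.4641, 0.1212, 0.151]
ee_rot: [[0.994, -0.109, 0.015], [-0.109, -0.994, 0.007], [0.014, -0.009, -1.0]]
wrist_force: [0.9, 1.0, -0.3]
gripper_width: 0.219
gripper_force: 30.0
```

>>> {"method": "apply_moves", "body": {
  "moves": [
    [[0.0067,0.0372,0],0],
    [[0.0067,0.0372,0],0],
    [[0.0067,0.0372,0],0],
    [[0.0067,0.0372,0],0]
  ]
}}

```text
time_s: 15.25
tcp_pos: [0.4685, -0.0332, 0.1432]
ee_rot: [[0.993, -0.114, 0.0], [-0.114, -0.993, 0.0], [0.0, -0.0, -1.0]]
wrist_force: [1.4, -0.2, 0.8]
gripper_width: 0.219
gripper_force: 30.0
```

>>> {"method": "apply_moves", "body": {
  "moves": [
    [[0.0067,0.0372,0],0],
    [[0.0067,0.0372,0],0],
    [[0.0067,0.0372,0],0],
    [[0.0067,0.0372,0],0],
    [[0.0067,0.0372,0],0]
  ]
}}

```text
time_s: 15.67
tcp_pos: [0.4803, -0.2224, 0.1429]
ee_rot: [[0.993, -0.115, -0.0], [-0.115, -0.993, 0.0], [-0.0, -0.0, -1.0]]
wrist_force: [0.4, 1.2, -0.1]
gripper_width: 0.22
gripper_force: 30.0
```

>>> {"method": "apply_moves", "body": {
  "moves": [
    [[0.0067,0.0372,0],0],
    [[0.0067,0.0372,0],0],
    [[0.0067,0.0372,0],0],
    [[0,0,0],0],
    [[0,0,0],0]
  ]
}}

```text
time_s: 16.08
tcp_pos: [0.4871, -0.3354, 0.142]
ee_rot: [[0.993, -0.119, -0.001], [-0.119, -0.993, 0.001], [-0.001, -0.001, -1.0]]
wrist_force: [0.5, 0.4, -1.0]
gripper_width: 0.216
gripper_force: 30.0
```

>>> {"method": "apply_moves", "body": {
  "moves": [
    [[0,0,0.03],0],
    [[0,0,0.03],0],
    [[0,0,0.03],0],
    [[0,0,0.02],0],
    [[0,0,0],0]
  ]
}}

```text
time_s: 16.5
tcp_pos: [0.4843, -0.3309, 0.0284]
ee_rot: [[0.993, -0.115, -0.01], [-0.115, -0.993, 0.005], [-0.01, -0.003, -1.0]]
wrist_force: [-0.1, -0.1, 0.4]
gripper_width: 0.223
gripper_force: 30.0
```

>>> {"method": "apply_moves", "body": {
  "moves": [
    [[0,0,0],0],
    [[0,0,0],0],
    [[0,0,0],0],
    [[0,0,0],0],
    [[0,0,0],0]
  ]
}}

```text
time_s: 16.92
tcp_pos: [0.4886, -0.3339, 0.0345]
ee_rot: [[0.993, -0.115, 0.003], [-0.115, -0.993, -0.001], [0.003, 0.001, -1.0]]
wrist_force: [-0.6, -0.9, -0.3]
gripper_width: 0.215
gripper_force: 30.0
```

>>> {"method": "apply_moves", "body": {
  "moves": [
    [[0,0,0.006],0],
    [[0,0,0.006],0],
    [[0,0,0.006],0],
    [[0,0,0.003],0],
    [[0,0,0],0]
  ]
}}

```text
time_s: 17.33
tcp_pos: [0.487, -0.3335, 0.0106]
ee_rot: [[0.993, -0.115, -0.003], [-0.115, -0.993, 0.001], [-0.003, -0.001, -1.0]]
wrist_force: [-0.0, -0.2, -0.0]
gripper_width: 0.216
gripper_force: 30.0
```

>>> {"method": "apply_moves", "body": {
  "moves": [
    [[0,0,0.003],0],
    [[0,0,0.001],0],
    [[0,0,0],0],
    [[0,0,0],0],
    [[0,0,0],0]
  ]
}}

```text
time_s: 17.75
tcp_pos: [0.488, -0.3338, 0.0082]
ee_rot: [[0.993, -0.115, 0.0], [-0.115, -0.993, -0.0], [0.0, 0.0, -1.0]]
wrist_force: [0.0, -0.6, 0.7]
gripper_width: 0.217
gripper_force: 30.0
```

>>> {"method": "apply_moves", "body": {
  "moves": [
    [[0,0,0],0],
    [[0,0,0],0],
    [[0,0,0],0],
    [[0,0,0],0]
  ],
  "hand": 0.032
}}

```text
time_s: 18.08
tcp_pos: [0.4879, -0.3338, 0.0082]
ee_rot: [[0.993, -0.115, 0.0], [-0.115, -0.993, -0.0], [0.0, 0.0, -1.0]]
wrist_force: [-0.5, -0.8, -0.5]
gripper_width: 0.356
gripper_force: 0.0
```

>>> {"method": "apply_moves", "body": {
  "moves": [
    [[0,0,-0.01],0],
    [[0,0,-0.03],0],
    [[0,0,-0.04],0],
    [[0,0,-0.04],0],
    [[0,0,-0.02],0]
  ]
}}

```text
time_s: 18.5
tcp_pos: [0.49, -0.335, 0.1544]
ee_rot: [[0.993, -0.114, 0.008], [-0.114, -0.993, -0.004], [0.008, 0.004, -1.0]]
wrist_force: [0.1, 0.2, 0.0]
gripper_width: 0.369
gripper_force: 0.0
```

>>> {"method": "apply_moves", "body": {
  "moves": [
    [[0,0,-0.04],0],
    [[-0.02,-0.03,0],0],
    [[-0.02,-0.03,0],0],
    [[0,0,0],0],
    [[0,0,0],0]
  ]
}}

```text
time_s: 18.92
tcp_pos: [0.4543, -0.2684, 0.1896]
ee_rot: [[0.994, -0.113, 0.002], [-0.113, -0.994, -0.0], [0.002, 0.0, -1.0]]
wrist_force: [0.4, -0.6, -0.4]
gripper_width: 0.365
gripper_force: 0.0
```

```bash
python3 w.py w6 blue_cassette yellow_cassette cassette_tray specimen_pot dropper_bottle green_box
```

```text
[ 0.4543 -0.2684  0.1896] [[0.9936, -0.1132, 0.0017], [-0.1132, -0.9936, -0.0004], [0.0017, 0.0002, -1.0]] [-12.9, 14.1, -16.1, 0.0, -59.7, 96.4] 18.9167
[ 0.528 -0.278  0.352] [[-0.11, -0.96, -0.27], [-0.99, 0.11, 0.03], [0.0, 0.27, -0.96]]
blue_cassette 0.9 [268. 151.] [ 0.4934 -0.2639]
  cut 0.94 [256. 117.  22.  65.] [[496.8, -264.3], [19.8, 69.5], 83.4]
  cut 0.95 [325. 118.  20.  64.] [[486.5, -335.3], [20.8, 69.7], 83.4]
cassette_tray 0.77 [300. 148.] [ 0.4918 -0.299 ]
  cut 0.79 [227.  86. 151. 125.] [[492.4, -298.9], [152.1, 125.5], 83.4]
specimen_pot 0.59 [140. 193.] [ 0.4631 -0.1148]
specimen_pot 0.22 [334. 147.] [ 0.4887 -0.3351]
  cut 0.9 [ 96. 178.  59.  45.] [[456.2, -99.3], [36.0, 66.8], 16.6]
dropper_bottle 0.84 [ 76. 220.] [ 0.4398 -0.0345]
  cut 0.58 [ 35. 206.  51.  38.] [[430.4, -9.8], [27.4, 71.8], 19.5]
green_box 0.72 [73. 26.] [ 0.6361 -0.0885]
green_box 0.69 [ 79. 220.] [ 0.4394 -0.0376]
  cut 0.7 [  1.   0. 132.  85.] [[623.6, -95.4], [78.2, 99.8], 7.2]
```

View pics/w6.png

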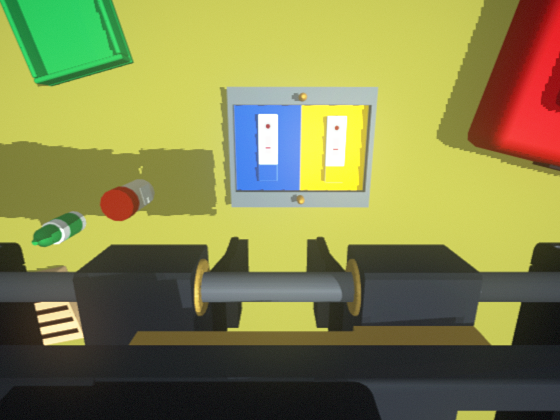

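Both cassettes are flat in their halves, at (267,150) and (335,145) px, and the pins are at (302,97) and (299,199). I'll take the pot next.

>>> {"method": "apply_moves", "body": {
  "moves": [
    [[-0.0018,-0.0305,0],0],
    [[-0.0018,-0.0305,0],0],
    [[-0.0018,-0.0305,0],0],
    [[-0.0018,-0.0305,0],0],
    [[-0.0018,-0.0305,0],0]
  ],
  "hand": 0.06
}}

```text
time_s: 19.98
tcp_pos: [0.4635, -0.1158, 0.1882]
ee_rot: [[0.993, -0.116, 0.0], [-0.116, -0.993, -0.0], [0.0, 0.0, -1.0]]
wrist_force: [0.5, -0.6, -0.3]
gripper_width: 0.644
gripper_force: 0.0
```

>>> {"method": "apply_moves", "body": {
  "moves": [
    [[0,0,0.03],0],
    [[0,0,0.03],0],
    [[0,0,0.03],0],
    [[0,0,0],0],
    [[0,0,0],0]
  ]
}}

```text
time_s: 20.4
tcp_pos: [0.463, -0.1171, 0.0974]
ee_rot: [[0.993, -0.115, -0.003], [-0.115, -0.993, -0.001], [-0.003, 0.001, -1.0]]
wrist_force: [0.3, -0.1, 0.5]
gripper_width: 0.69
gripper_force: 0.0
```

```bash
python3 w.py w7 specimen_pot dropper_bottle green_box
python3 - <<'E'
from h import *
E
```

```text
[ 0.463  -0.1171  0.0974] [[0.9934, -0.1146, -0.0033], [-0.1146, -0.9934, -0.0007], [-0.0032, 0.0011, -1.0]] [5.4, 15.9, -29.5, 0.0, -44.8, 78.0] 20.4
[ 0.537 -0.127  0.26 ] [[-0.12, -0.96, -0.27], [-0.99, 0.11, 0.03], [0.0, 0.27, -0.96]]
specimen_pot 0.58 [274. 206.] [ 0.4645 -0.1156]
  cut 0.95 [251. 188.  50.  68.] [[450.7, -114.6], [40.4, 54.8], 83.3]
dropper_bottle 0.89 [186. 244.] [ 0.4394 -0.0357]
  cut 0.58 [163. 229.  38.  39.] [[432.7, -25.7], [24.6, 42.2], 37.6]
  cut 0.69 [140.   0. 145.  65.] [[594.7, -91.5], [94.1, 36.1], 83.3]
```

View pics/w7.png

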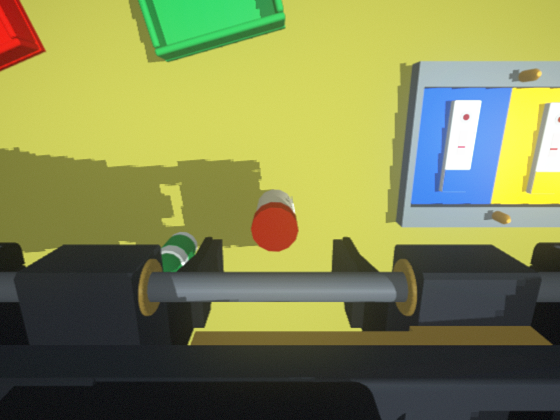

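Pot's cap is at (274,228) px, between the fingers, and the bottle at (180,250) is clear of them. Going down to grip.

>>> {"method": "apply_moves", "body": {
  "moves": [
    [[0.001,-0.001,0.025],0],
    [[0,0,0.025],0],
    [[0,0,0.025],0],
    [[0,0,0.012],0],
    [[0,0,0.004],0]
  ]
}}

```text
time_s: 21.17
tcp_pos: [0.4635, -0.1163, 0.0055]
ee_rot: [[0.993, -0.116, -0.004], [-0.116, -0.993, -0.0], [-0.003, 0.001, -1.0]]
wrist_force: [-0.1, -0.3, 0.8]
gripper_width: 0.691
gripper_force: 0.0
```

>>> {"method": "apply_moves", "body": {
  "moves": [
    [[0,0,0],0],
    [[0,0,0],0],
    [[0,0,0],0],
    [[0,0,0],0],
    [[0,0,0],0]
  ],
  "hand": 0.0
}}

```text
time_s: 21.58
tcp_pos: [0.4654, -0.1161, 0.008]
ee_rot: [[0.993, -0.115, 0.002], [-0.115, -0.993, 0.0], [0.002, -0.0, -1.0]]
wrist_force: [-0.5, -0.2, 0.1]
gripper_width: 0.4
gripper_force: 0.0
```

>>> {"method": "apply_moves", "body": {
  "moves": [
    [[0,0,0],0],
    [[0,0,0],0],
    [[0,0,0],0],
    [[0,0,0],0],
    [[0,0,0],0]
  ]
}}

```text
time_s: 22.0
tcp_pos: [0.4655, -0.1161, 0.0078]
ee_rot: [[0.993, -0.115, 0.002], [-0.115, -0.993, -0.0], [0.002, -0.0, -1.0]]
wrist_force: [-0.6, 0.5, 6.0]
gripper_width: 0.355
gripper_force: 30.0
```

>>> {"method": "apply_moves", "body": {
  "moves": [
    [[0,0,-0.02],0],
    [[0,0,-0.04],0],
    [[0,0,-0.04],0],
    [[0,0,-0.03],0]
  ]
}}

```text
time_s: 22.33
tcp_pos: [0.4651, -0.1162, 0.1396]
ee_rot: [[0.993, -0.115, 0.002], [-0.115, -0.993, -0.0], [0.002, 0.0, -1.0]]
wrist_force: [0.9, 0.8, -0.7]
gripper_width: 0.357
gripper_force: 30.0
```

>>> {"method": "apply_moves", "body": {
  "moves": [
    [[0.02,-0.0312,0],0],
    [[0.02,-0.0312,0],0],
    [[0.02,-0.0312,0],0],
    [[0.02,-0.0312,0],0]
  ]
}}

```text
time_s: 22.67
tcp_pos: [0.5589, -0.0002, 0.1371]
ee_rot: [[0.993, -0.116, -0.0], [-0.116, -0.993, 0.0], [-0.0, -0.0, -1.0]]
wrist_force: [-0.4, -0.5, -1.4]
gripper_width: 0.363
gripper_force: 30.0
```

>>> {"method": "apply_moves", "body": {
  "moves": [
    [[0,0,0],0],
    [[0,0,0],0],
    [[0,0,0],0]
  ]
}}

```text
time_s: 22.92
tcp_pos: [0.5576, -0.0015, 0.1362]
ee_rot: [[0.993, -0.115, -0.002], [-0.115, -0.993, -0.0], [-0.002, 0.001, -1.0]]
wrist_force: [-0.5, 0.2, -1.2]
gripper_width: 0.356
gripper_force: 30.0
```

```bash
python3 w.py w8 specimen_pot red_box green_box dropper_bottle
```

```text
[ 0.5576 -0.0015  0.1362] [[0.9934, -0.115, -0.0024], [-0.115, -0.9934, -0.0003], [-0.0023, 0.0006, -1.0]] [16.5, 20.1, -16.0, -0.0, -54.1, 66.9] 22.9167
[ 0.632 -0.011  0.298] [[-0.12, -0.96, -0.27], [-0.99, 0.11, 0.03], [0.0, 0.27, -0.96]]
specimen_pot 0.97 [275. 255.] [0.4971 0.007 ]
  cut 0.7 [238. 229.  78. 107.] [[425.9, 12.5], [82.2, 34.5], 83.3]
red_box 0.56 [162. 123.] [0.6368 0.0924]
  cut 0.64 [ 81.  50. 148. 145.] [[635.2, 88.7], [90.0, 94.4], 13.7]
green_box 0.69 [550. 227.] [ 0.4948 -0.2657]
green_box 0.57 [364. 101.] [ 0.6348 -0.0891]
  cut 0.66 [304.  25. 128. 141.] [[634.5, -87.1], [89.6, 92.2], 7.9]
```

View pics/w8.png

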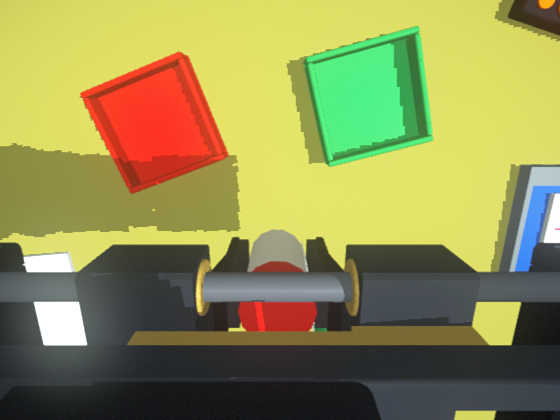

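Red box is centred at (155,122) px and green at (368,97). Both measure about 90 mm square. The pot hangs straight in the grip.

>>> {"method": "apply_moves", "body": {
  "moves": [
    [[0.0222,-0.033,0],0],
    [[0.0222,-0.033,0],0],
    [[0.0222,-0.033,0],0],
    [[0,0,0],-6.8],
    [[0,0,0],-6.8]
  ]
}}

```text
time_s: 23.78
tcp_pos: [0.6372, 0.0911, 0.1361]
ee_rot: [[0.992, 0.129, -0.0], [0.129, -0.992, -0.0], [-0.0, 0.0, -1.0]]
wrist_force: [-0.2, -0.4, -1.3]
gripper_width: 0.359
gripper_force: 30.0
```

>>> {"method": "apply_moves", "body": {
  "moves": [
    [[0,0,0],-6.7],
    [[0,0,0.03],0],
    [[0,0,0.03],0],
    [[0,0,0.03],0],
    [[0,0,0],0]
  ]
}}

```text
time_s: 24.2
tcp_pos: [0.6313, 0.0879, 0.0405]
ee_rot: [[0.972, 0.235, -0.013], [0.235, -0.972, -0.003], [-0.013, 0.0, -1.0]]
wrist_force: [-2.0, 0.0, -1.9]
gripper_width: 0.353
gripper_force: 30.0
```

>>> {"method": "apply_moves", "body": {
  "moves": [
    [[0,0,0],0],
    [[0,0,0],0],
    [[0,0,0],0],
    [[0,0,0],0]
  ]
}}

```text
time_s: 24.53
tcp_pos: [0.6376, 0.0897, 0.0495]
ee_rot: [[0.972, 0.237, 0.004], [0.237, -0.972, 0.001], [0.004, -0.0, -1.0]]
wrist_force: [-0.1, 0.1, -0.4]
gripper_width: 0.355
gripper_force: 30.0
```

>>> {"method": "apply_moves", "body": {
  "moves": [
    [[-0.001,0,0.009],0],
    [[0,0,0.009],0],
    [[0,0,0.007],0],
    [[0,0,0.003],0],
    [[0,0,0],0]
  ]
}}

```text
time_s: 24.95
tcp_pos: [0.6342, 0.0887, 0.0174]
ee_rot: [[0.972, 0.237, -0.003], [0.237, -0.972, -0.001], [-0.003, 0.0, -1.0]]
wrist_force: [-0.0, -0.3, -0.8]
gripper_width: 0.359
gripper_force: 30.0
```

>>> {"method": "apply_moves", "body": {
  "moves": [
    [[0,0,0],0],
    [[0,0,0],0],
    [[0,0,0],0],
    [[0,0,0],0]
  ]
}}

```text
time_s: 25.28
tcp_pos: [0.6354, 0.0892, 0.0194]
ee_rot: [[0.972, 0.237, 0.001], [0.237, -0.972, 0.0], [0.001, -0.0, -1.0]]
wrist_force: [0.7, 0.3, -0.2]
gripper_width: 0.356
gripper_force: 30.0
```

>>> {"method": "apply_moves", "body": {
  "moves": [
    [[0,0,0.003],0],
    [[0,0,0.0025],0],
    [[0,0,0],0],
    [[0,0,0],0],
    [[0,0,0],0]
  ]
}}

```text
time_s: 25.7
tcp_pos: [0.6352, 0.0891, 0.0135]
ee_rot: [[0.972, 0.237, -0.0], [0.237, -0.972, -0.0], [-0.0, 0.0, -1.0]]
wrist_force: [-0.7, 0.2, -0.4]
gripper_width: 0.359
gripper_force: 30.0
```

>>> {"method": "apply_moves", "body": {
  "moves": [
    [[0,0,0],0],
    [[0,0,0],0],
    [[0,0,0],0],
    [[0,0,0],0],
    [[0,0,0],0]
  ],
  "hand": 0.042
}}

```text
time_s: 26.12
tcp_pos: [0.6353, 0.0891, 0.0137]
ee_rot: [[0.972, 0.237, 0.0], [0.237, -0.972, 0.0], [0.0, -0.0, -1.0]]
wrist_force: [0.4, 0.5, -0.7]
gripper_width: 0.476
gripper_force: 0.0
```

>>> {"method": "apply_moves", "body": {
  "moves": [
    [[0,0,-0.01],0],
    [[0,0,-0.02],0],
    [[0,0,-0.03],0],
    [[0,0,-0.04],0],
    [[0,0,-0.03],0]
  ]
}}

```text
time_s: 26.53
tcp_pos: [0.6359, 0.0891, 0.1472]
ee_rot: [[0.971, 0.237, 0.003], [0.237, -0.971, 0.0], [0.003, 0.001, -1.0]]
wrist_force: [1.2, -0.0, -0.0]
gripper_width: 0.482
gripper_force: 0.0
```

```bash
python3 w.py w9 specimen_pot red_box dropper_bottle
```

```text
[0.6359 0.0891 0.1472] [[0.9714, 0.2372, 0.0029], [0.2372, -0.9715, 0.0002], [0.0029, 0.0005, -1.0]] [22.4, 26.9, -3.1, 0.1, -59.8, 81.3] 26.5333
[0.708 0.105 0.31 ] [[0.24, -0.94, -0.26], [-0.97, -0.23, -0.06], [0.0, 0.27, -0.96]]
specimen_pot 0.56 [273. 198.] [0.6314 0.0906]
  cut 0.73 [256. 181.  42.  54.] [[622.2, 85.1], [52.1, 39.4], 13.6]
red_box 0.58 [271. 192.] [0.6366 0.0938]
  cut 0.87 [222. 146. 102. 101.] [[636.6, 92.0], [91.4, 91.2], 13.6]
dropper_bottle 0.52 [274. 192.] [0.637  0.0911]
```

>>> {"method": "apply_moves", "body": {
  "moves": [
    [[0,0,0],6.9],
    [[0,0,0],6.8],
    [[-0.0326,0.0209,0],0],
    [[-0.0326,0.0209,0],0],
    [[-0.0326,0.0209,0],0]
  ],
  "hand": 0.05
}}

```text
time_s: 27.3
tcp_pos: [0.5353, 0.0256, 0.1415]
ee_rot: [[1.0, 0.0, -0.004], [0.0, -1.0, -0.001], [-0.004, 0.001, -1.0]]
wrist_force: [-0.3, -0.5, 2.4]
gripper_width: 0.573
gripper_force: 0.0
```

>>> {"method": "apply_moves", "body": {
  "moves": [
    [[-0.0326,0.0209,0],0],
    [[-0.0326,0.0209,0],0],
    [[-0.0326,0.0209,0],0],
    [[0,0,0],0],
    [[0,0,0],0]
  ]
}}

```text
time_s: 27.72
tcp_pos: [0.4375, -0.0374, 0.143]
ee_rot: [[1.0, -0.001, -0.002], [-0.001, -1.0, -0.001], [-0.002, 0.001, -1.0]]
wrist_force: [1.3, 0.3, -0.3]
gripper_width: 0.576
gripper_force: 0.0
```

>>> {"method": "apply_moves", "body": {
  "moves": [
    [[0,0,0.03],0],
    [[0,0,0],0],
    [[0,0,0],0],
    [[0,0,0],0]
  ]
}}

```text
time_s: 28.05
tcp_pos: [0.4405, -0.0359, 0.1137]
ee_rot: [[1.0, 0.001, -0.0], [0.001, -1.0, -0.001], [-0.0, 0.001, -1.0]]
wrist_force: [-0.1, 0.2, -0.1]
gripper_width: 0.572
gripper_force: 0.0
```

```bash
python3 w.py w10 dropper_bottle;python3 - <<'E'
from h import *
c=imaging.capture("scene")
for p in [(341,192),(341,187),(378,214),(375,170)]: print(np.round(on(c,*p,0.02),3))
E
```

```text
[ 0.4405 -0.0359  0.1137] [[1.0, 0.0008, -0.0004], [0.0008, -1.0, -0.0007], [-0.0004, 0.0007, -1.0]] [16.6, 11.3, -33.0, 0.0, -45.7, 73.5] 28.05
[ 0.515 -0.037  0.276] [[-0.0, -0.96, -0.27], [-1.0, 0.0, -0.0], [0.0, 0.27, -0.96]]
dropper_bottle 0.85 [272. 203.] [ 0.4402 -0.0324]
dropper_bottle 0.43 [548. 140.] [ 0.495  -0.2664]
  cut 0.88 [259. 186.  33.  48.] [[429.7, -33.4], [28.8, 42.4], 89.0]
[0.402 0.017 0.02 ]
[0.391 0.005 0.02 ]
[0.384 0.118 0.02 ]
[0.283 0.012 0.02 ]
```

View pics/w10.png

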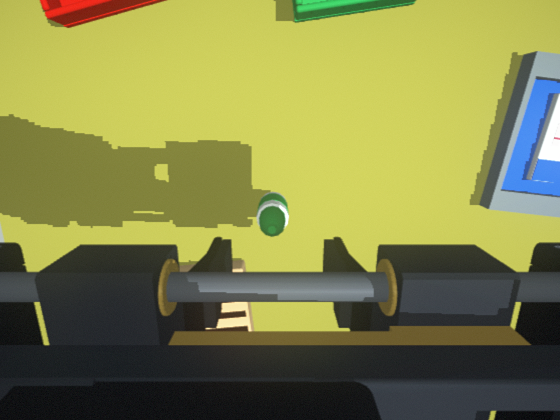

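Bottle is at (272,212) px, midway between the fingers, and the rack edge is 30 mm clear. Going down to grip.

>>> {"method": "apply_moves", "body": {
  "moves": [
    [[0,-0.0015,0.03],0],
    [[0,0,0.03],0],
    [[0,0,0.03],0],
    [[0,0,0.012],0],
    [[0,0,0.004],0]
  ]
}}

```text
time_s: 28.67
tcp_pos: [0.4383, -0.0351, 0.0058]
ee_rot: [[1.0, -0.0, -0.004], [-0.0, -1.0, -0.001], [-0.004, 0.001, -1.0]]
wrist_force: [-0.2, 0.2, 0.3]
gripper_width: 0.575
gripper_force: 0.0
```

>>> {"method": "apply_moves", "body": {
  "moves": [
    [[0,0,0],0],
    [[0,0,0],0],
    [[0,0,0],0],
    [[0,0,0],0],
    [[0,0,0],0]
  ],
  "hand": 0.0
}}

```text
time_s: 29.08
tcp_pos: [0.4404, -0.0345, 0.0086]
ee_rot: [[1.0, -0.0, 0.003], [-0.0, -1.0, 0.001], [0.003, -0.001, -1.0]]
wrist_force: [-0.5, -0.1, 3.0]
gripper_width: 0.286
gripper_force: 15.4
```

>>> {"method": "apply_moves", "body": {
  "moves": [
    [[0,0,0],0],
    [[0,0,0],0],
    [[0,0,0],0],
    [[0,0,0],0],
    [[0,0,0],0]
  ]
}}

```text
time_s: 29.5
tcp_pos: [0.4404, -0.0346, 0.0086]
ee_rot: [[1.0, 0.0, 0.002], [0.0, -1.0, 0.0], [0.002, -0.0, -1.0]]
wrist_force: [-1.0, 0.9, 6.7]
gripper_width: 0.278
gripper_force: 30.0
```

>>> {"method": "apply_moves", "body": {
  "moves": [
    [[0,0,-0.02],0],
    [[0,0,-0.04],0],
    [[0,0,-0.04],0],
    [[0,0,-0.01],0]
  ]
}}

```text
time_s: 29.83
tcp_pos: [0.443, -0.0343, 0.1232]
ee_rot: [[1.0, 0.001, 0.011], [0.001, -1.0, 0.002], [0.011, -0.002, -1.0]]
wrist_force: [0.9, 0.8, 0.5]
gripper_width: 0.279
gripper_force: 30.0
```

>>> {"method": "apply_moves", "body": {
  "moves": [
    [[0.0323,0.0089,0],0],
    [[0.0323,0.0089,0],0],
    [[0.0323,0.0089,0],0],
    [[0.0323,0.0089,0],0],
    [[0.0323,0.0089,0],0]
  ]
}}

```text
time_s: 30.25
tcp_pos: [0.6021, -0.0799, 0.1175]
ee_rot: [[1.0, -0.0, -0.0], [-0.0, -1.0, 0.0], [-0.0, -0.0, -1.0]]
wrist_force: [0.4, 0.7, -0.4]
gripper_width: 0.281
gripper_force: 30.0
```

>>> {"method": "apply_moves", "body": {
  "moves": [
    [[0.0323,0.0089,0],0],
    [[0,0,0],-4],
    [[0,0,0],-3.9],
    [[0,0,0.03],0],
    [[0,0,0.03],0]
  ]
}}

```text
time_s: 30.67
tcp_pos: [0.6349, -0.0883, 0.0586]
ee_rot: [[0.991, 0.137, 0.005], [0.137, -0.991, 0.001], [0.005, 0.0, -1.0]]
wrist_force: [-0.0, -0.1, -1.9]
gripper_width: 0.28
gripper_force: 30.0
```

>>> {"method": "apply_moves", "body": {
  "moves": [
    [[0,0,0.01],0],
    [[0,0,0],0],
    [[0,0,0],0],
    [[0,0,0],0],
    [[0,0,0],0]
  ]
}}

```text
time_s: 31.08
tcp_pos: [0.6348, -0.0881, 0.0496]
ee_rot: [[0.99, 0.138, 0.004], [0.138, -0.99, 0.0], [0.004, 0.001, -1.0]]
wrist_force: [-0.6, -0.2, -0.3]
gripper_width: 0.276
gripper_force: 30.0
```

```bash
python3 w.py w11 green_box dropper_bottle
```

```text
[ 0.6348 -0.0881  0.0496] [[0.9905, 0.1377, 0.0038], [0.1377, -0.9905, 0.0], [0.0038, 0.0005, -1.0]] [6.5, 32.6, -9.1, 0.0, -48.1, 91.3] 31.0833
[ 0.708 -0.079  0.212] [[0.14, -0.96, -0.26], [-0.99, -0.13, -0.04], [0.0, 0.27, -0.96]]
green_box 0.6 [278. 226.] [ 0.6352 -0.0896]
  cut 0.69 [200. 159. 153. 107.] [[651.4, -86.6], [64.2, 89.9], 7.8]
dropper_bottle 0.69 [281. 250.] [ 0.6178 -0.0945]
  cut 0.9 [256. 233.  46.  98.] [[614.6, -92.0], [27.9, 34.9], 7.8]
```

Well centred. Down 34 mm, then release.

>>> {"method": "apply_moves", "body": {
  "moves": [
    [[0,0,0.009],0],
    [[0,0,0.009],0],
    [[0,0,0.007],0],
    [[0,0,0.003],0],
    [[0,0,0],0]
  ]
}}

```text
time_s: 31.75
tcp_pos: [0.6322, -0.0883, 0.0177]
ee_rot: [[0.991, 0.137, -0.003], [0.137, -0.991, -0.0], [-0.003, -0.0, -1.0]]
wrist_force: [-0.4, -0.2, -0.2]
gripper_width: 0.278
gripper_force: 30.0
```

>>> {"method": "apply_moves", "body": {
  "moves": [
    [[0,0,0],0],
    [[0,0,0],0],
    [[0,0,0],0],
    [[0,0,0],0]
  ]
}}

```text
time_s: 32.08
tcp_pos: [0.6336, -0.0882, 0.02]
ee_rot: [[0.991, 0.137, 0.001], [0.137, -0.991, 0.0], [0.001, 0.0, -1.0]]
wrist_force: [-0.0, 0.4, 0.1]
gripper_width: 0.277
gripper_force: 30.0
```

>>> {"method": "apply_moves", "body": {
  "moves": [
    [[0,0,0.003],0],
    [[0,0,0.0025],0],
    [[0,0,0],0],
    [[0,0,0],0],
    [[0,0,0],0]
  ]
}}

```text
time_s: 32.5
tcp_pos: [0.6332, -0.0882, 0.0139]
ee_rot: [[0.991, 0.137, -0.0], [0.137, -0.991, -0.0], [-0.0, -0.0, -1.0]]
wrist_force: [0.1, 0.2, -0.5]
gripper_width: 0.28
gripper_force: 30.0
```

>>> {"method": "apply_moves", "body": {
  "moves": [
    [[0,0,0],0],
    [[0,0,0],0],
    [[0,0,0],0],
    [[0,0,0],0],
    [[0,0,0],0]
  ],
  "hand": 0.04
}}

```text
time_s: 32.92
tcp_pos: [0.6334, -0.0882, 0.0141]
ee_rot: [[0.991, 0.137, 0.0], [0.137, -0.991, 0.0], [0.0, 0.0, -1.0]]
wrist_force: [0.1, -0.2, 0.0]
gripper_width: 0.453
gripper_force: 0.0
```

>>> {"method": "apply_moves", "body": {
  "moves": [
    [[0,0,-0.01],0],
    [[0,0,-0.02],0],
    [[0,0,-0.03],0],
    [[0,0,-0.04],0],
    [[0,0,-0.04],0]
  ]
}}

```text
time_s: 33.33
tcp_pos: [0.6326, -0.0884, 0.1556]
ee_rot: [[0.991, 0.137, -0.002], [0.137, -0.991, -0.0], [-0.002, 0.0, -1.0]]
wrist_force: [0.5, -0.0, -0.4]
gripper_width: 0.458
gripper_force: 0.0
```

```bash
python3 w.py w12 dropper_bottle green_box
```

```text
[ 0.6326 -0.0884  0.1556] [[0.9905, 0.1374, -0.0016], [0.1374, -0.9905, -0.0003], [-0.0017, 0.0001, -1.0]] [6.5, 26.3, -2.8, 0.0, -61.0, 91.3] 33.3333
[ 0.706 -0.079  0.318] [[0.14, -0.95, -0.27], [-0.99, -0.13, -0.04], [0.0, 0.27, -0.96]]
dropper_bottle 0.58 [278. 195.] [ 0.6295 -0.0914]
dropper_bottle 0.58 [ 96. 166.] [0.6335 0.0921]
  cut 0.76 [265. 180.  27.  38.] [[622.9, -91.2], [39.2, 27.8], 7.8]
green_box 0.8 [279. 188.] [ 0.6365 -0.0909]
  cut 0.74 [229. 144.  99.  97.] [[635.9, -88.9], [92.5, 90.0], 7.8]
```

>>> {"method": "apply_moves", "body": {
  "moves": [
    [[0,0,0],4.5],
    [[0,0,0],4.4],
    [[-0.0159,-0.0338,0],0],
    [[-0.0159,-0.0338,0],0],
    [[-0.0159,-0.0338,0],0]
  ]
}}

```text
time_s: 34.0
tcp_pos: [0.5856, 0.0142, 0.1519]
ee_rot: [[1.0, -0.02, -0.004], [-0.02, -1.0, -0.001], [-0.004, 0.001, -1.0]]
wrist_force: [0.5, 0.9, 0.3]
gripper_width: 0.455
gripper_force: 0.0
```

>>> {"method": "apply_moves", "body": {
  "moves": [
    [[-0.0159,-0.0338,0],0],
    [[-0.0159,-0.0338,0],0],
    [[-0.0159,-0.0338,0],0],
    [[-0.0159,-0.0338,0],0],
    [[-0.0159,-0.0338,0],0]
  ]
}}

```text
time_s: 34.42
tcp_pos: [0.509, 0.1852, 0.1525]
ee_rot: [[1.0, -0.018, -0.003], [-0.018, -1.0, -0.002], [-0.003, 0.002, -1.0]]
wrist_force: [0.6, 0.2, -0.1]
gripper_width: 0.461
gripper_force: 0.0
```

>>> {"method": "apply_moves", "body": {
  "moves": [
    [[-0.0159,-0.0338,0],0],
    [[-0.0159,-0.0338,0],0],
    [[-0.0159,-0.0338,0],0],
    [[0,0,0],0],
    [[0,0,0],0]
  ]
}}

```text
time_s: 34.83
tcp_pos: [0.4634, 0.2876, 0.1525]
ee_rot: [[1.0, -0.014, -0.002], [-0.014, -1.0, -0.002], [-0.002, 0.002, -1.0]]
wrist_force: [0.1, 0.1, 0.2]
gripper_width: 0.457
gripper_force: 0.0
```

>>> {"method": "apply_moves", "body": {
  "moves": [
    [[0,0,0],0],
    [[0,0,0],0],
    [[0,0,0],0],
    [[0,0,0],0],
    [[0,0,0],0]
  ]
}}

```text
time_s: 35.25
tcp_pos: [0.4654, 0.2857, 0.154]
ee_rot: [[1.0, -0.019, -0.0], [-0.019, -1.0, -0.0], [-0.0, 0.0, -1.0]]
wrist_force: [0.2, -0.1, 0.1]
gripper_width: 0.461
gripper_force: 0.0
```

```bash
python3 w.py w13 cover_plate
```

```text
[0.4654 0.2857 0.154 ] [[0.9998, -0.0192, -0.0001], [-0.0192, -0.9998, -0.0001], [-0.0001, 0.0001, -1.0]] [48.6, 17.9, -16.4, 0.0, -55.7, 40.3] 35.25
[0.54  0.283 0.316] [[-0.02, -0.96, -0.27], [-1.0, 0.02, 0.01], [0.0, 0.27, -0.96]]
cover_plate 0.76 [271. 194.] [0.4638 0.2909]
  cut 0.93 [194. 129. 161. 125.] [[465.0, 288.0], [150.2, 123.7], 88.8]
```

View pics/w13.png

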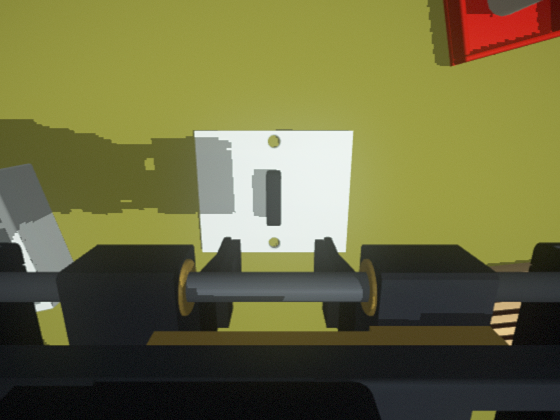

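Cover is centred at (274,192) px, with holes at (274,141) and (274,242) and the handle between. It measures 150x124 mm and is yawed about -1.2°. I'll descend to grip the handle.

>>> {"method": "apply_moves", "body": {
  "moves": [
    [[0,-0.002,0.03],0],
    [[0,0,0.03],0],
    [[0,0,0.03],0],
    [[0,0,0.02],0],
    [[0,0,0.01],0]
  ]
}}

```text
time_s: 35.82
tcp_pos: [0.4637, 0.2871, 0.0312]
ee_rot: [[1.0, -0.018, -0.004], [-0.018, -1.0, -0.004], [-0.004, 0.004, -1.0]]
wrist_force: [-0.8, -0.1, -0.2]
gripper_width: 0.458
gripper_force: 0.0
```

>>> {"method": "apply_moves", "body": {
  "moves": [
    [[0,0,0],0],
    [[0,0,0],0],
    [[0,0,0],0],
    [[0,0,0],0],
    [[0,0,0],0]
  ]
}}

```text
time_s: 36.23
tcp_pos: [0.4657, 0.2893, 0.0355]
ee_rot: [[1.0, -0.018, 0.002], [-0.018, -1.0, 0.002], [0.002, -0.002, -1.0]]
wrist_force: [0.0, -0.2, -0.0]
gripper_width: 0.459
gripper_force: 0.0
```

```bash
python3 w.py w14 cover_plate
```

```text
[0.4657 0.2893 0.0355] [[0.9998, -0.0175, 0.002], [-0.0175, -0.9998, 0.0022], [0.002, -0.0022, -1.0]] [48.8, 26.6, -23.5, 0.0, -39.7, 40.2] 36.2333
[0.54  0.287 0.198] [[-0.02, -0.96, -0.27], [-1.0, 0.02, 0.01], [-0.0, 0.27, -0.96]]
cover_plate 0.91 [275. 234.] [0.4657 0.2898]
  cut 0.72 [151. 137. 254. 186.] [[484.1, 287.7], [150.2, 86.3], 88.7]
```

>>> {"method": "apply_moves", "body": {
  "moves": [
    [[0,0.001,0.009],0],
    [[0,0,0.009],0],
    [[0,0,0.006],0],
    [[0,0,0],0],
    [[0,0,0],0]
  ]
}}

```text
time_s: 36.8
tcp_pos: [0.4647, 0.2871, 0.0091]
ee_rot: [[1.0, -0.018, -0.001], [-0.018, -1.0, -0.002], [-0.001, 0.002, -1.0]]
wrist_force: [0.4, 0.2, 0.0]
gripper_width: 0.458
gripper_force: 0.0
```

>>> {"method": "apply_moves", "body": {
  "moves": [
    [[0,0,0],0],
    [[0,0,0],0],
    [[0,0,0],0],
    [[0,0,0],0],
    [[0,0,0],0]
  ],
  "hand": 0.0
}}

```text
time_s: 37.22
tcp_pos: [0.4652, 0.2879, 0.0103]
ee_rot: [[1.0, -0.018, 0.001], [-0.018, -1.0, 0.001], [0.001, -0.001, -1.0]]
wrist_force: [0.4, -0.2, -1.0]
gripper_width: 0.168
gripper_force: 0.4
```

>>> {"method": "apply_moves", "body": {
  "moves": [
    [[0,0,0],0],
    [[0,0,0],0],
    [[0,0,0],0],
    [[0,0,0],0],
    [[0,0,0],0]
  ]
}}

```text
time_s: 37.63
tcp_pos: [0.4652, 0.2878, 0.0103]
ee_rot: [[1.0, -0.018, 0.0], [-0.018, -1.0, 0.0], [0.0, -0.0, -1.0]]
wrist_force: [-0.9, 0.9, 2.2]
gripper_width: 0.158
gripper_force: 30.0
```

>>> {"method": "apply_moves", "body": {
  "moves": [
    [[0,0,-0.01],0],
    [[0,0,-0.03],0],
    [[0,0,-0.04],0],
    [[0,0,-0.04],2.8],
    [[0,0,-0.02],2.7]
  ]
}}

```text
time_s: 38.05
tcp_pos: [0.4666, 0.2886, 0.1554]
ee_rot: [[0.993, -0.115, 0.006], [-0.115, -0.993, 0.004], [0.005, -0.005, -1.0]]
wrist_force: [0.8, 0.6, -0.8]
gripper_width: 0.157
gripper_force: 30.0
```

>>> {"method": "apply_moves", "body": {
  "moves": [
    [[0.0058,0.0362,0],0],
    [[0.0058,0.0362,0],0],
    [[0.0058,0.0362,0],0],
    [[0.0058,0.0362,0],0]
  ]
}}

```text
time_s: 38.38
tcp_pos: [0.4707, 0.1393, 0.1504]
ee_rot: [[0.994, -0.113, -0.001], [-0.113, -0.994, -0.0], [-0.001, 0.0, -1.0]]
wrist_force: [0.6, -0.4, -0.8]
gripper_width: 0.157
gripper_force: 30.0
```

>>> {"method": "apply_moves", "body": {
  "moves": [
    [[0.0058,0.0362,0],0],
    [[0.0058,0.0362,0],0],
    [[0.0058,0.0362,0],0],
    [[0.0058,0.0362,0],0]
  ]
}}

```text
time_s: 38.72
tcp_pos: [0.4773, -0.0073, 0.1504]
ee_rot: [[0.994, -0.113, -0.001], [-0.113, -0.994, 0.0], [-0.001, 0.0, -1.0]]
wrist_force: [-0.1, 0.2, -1.2]
gripper_width: 0.158
gripper_force: 30.0
```

Run:
```python
from h import *
c=imaging.capture("wrist"); cv2.imwrite("pics/w15.png",c["frame"])
print(c["eye"],r.sense()["tcp_pos"])
for q in models.cut_out(c,"cassette_tray")[:1]: print([np.round(x,1) for x in rect(c,q["region"],.014)])
```

```text
[ 0.5511773  -0.01681034  0.31273143] [ 0.47645658 -0.01186913  0.15010982]
[array([ 497.2, -249.9]), array([ 71.1, 125. ]), np.float64(83.7)]
```

View pics/w15.png

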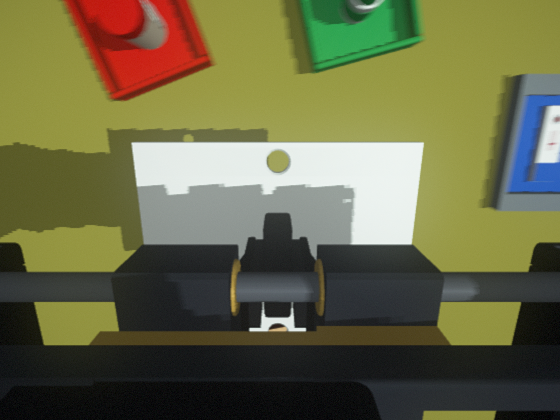

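Run:
```python
from h import *
im=cv2.imread("pics/w15.png"); g=cv2.cvtColor(im,cv2.COLOR_BGR2HSV)
def cen(m,box):
    x0,y0,x1,y1=box; n,l,s,ce=cv2.connectedComponentsWithStats(m[y0:y1,x0:x1].astype(np.uint8)); k=1+np.argmax(s[1:,4]); return ce[k]+[x0,y0],s[k,4]
hole,a=cen(g[...,1]>90,(260,146,296,176)); print("hole",hole,a)
c=imaging.capture("wrist"); s=r.sense(); R=np.array(s["ee_rot"]); t=np.array(s["tcp_pos"])
print(t,np.round(R,4).tolist())
im2=c["frame"]; g2=cv2.cvtColor(im2,cv2.COLOR_BGR2HSV); hole2,a2=cen(g2[...,1]>90,(260,146,296,176)); print("hole now",hole2,a2)
h=on(c,*hole2,t[2]-.0103+.0025); print("hole in tool",R.T@(h-t))
# w6 pins
Rt=R.T@np.array(c["orientation"]); et=R.T@(np.array(c["eye"])-t)
R6=np.array([[0.9936,-0.1132,0.0017],[-0.1132,-0.9936,-0.0004],[0.0017,0.0002,-1.0]]); t6=np.array([0.4543,-0.2684,0.1896])
c6=dict(c); c6["orientation"]=R6@Rt; c6["eye"]=t6+R6@et; print("eye6",c6["eye"])
i6=cv2.imread("pics/w6.png"); g6=cv2.cvtColor(i6,cv2.COLOR_BGR2HSV)
P=[]
for b in [(290,88,314,106),(290,190,312,207)]:
    p,a=cen((g6[...,1]>110),b); q=on(c6,*p,.022); P.append(q); print("pin",p,a,q)
print("mid",(P[0]+P[1])/2,"dist",np.linalg.norm(P[0]-P[1]),"yaw",np.degrees(np.arctan2(*(P[0]-P[1])[1::-1])))
```

```text
hole [277.38414634 160.74390244] 328
[ 0.47735226 -0.0078459   0.15008679] [[0.993, -0.1182, -0.0012], [-0.1182, -0.993, -0.0001], [-0.0012, 0.0003, -1.0]]
hole now [277.3313253  160.81325301] 332
hole in tool [0.05112063 0.00307026 0.00774124]
eye6 [ 0.52741423 -0.27962062  0.35199201]
pin [302.41463415  96.48780488] 41 [ 0.54285123 -0.30658026  0.022     ]
pin [300.35 199.5 ] 40 [ 0.43982872 -0.29450665  0.022     ]
mid [ 0.49133998 -0.30054346  0.022     ] dist 0.10372757713195042 yaw -6.684225026058264
```

>>> {"method": "apply_moves", "body": {
  "moves": [
    [[0.006,0.0358,0],0],
    [[0.006,0.0358,0],0],
    [[0.006,0.0358,0],0],
    [[0.006,0.0358,0],0],
    [[0.006,0.0358,0],0]
  ]
}}

```text
time_s: 39.28
tcp_pos: [0.4878, -0.1872, 0.1503]
ee_rot: [[0.994, -0.112, -0.0], [-0.112, -0.994, 0.0], [-0.0, -0.0, -1.0]]
wrist_force: [1.0, 0.3, -0.8]
gripper_width: 0.156
gripper_force: 30.0
```

>>> {"method": "apply_moves", "body": {
  "moves": [
    [[0.006,0.0358,0],0],
    [[0.006,0.0358,0],0],
    [[0.006,0.0358,0],0],
    [[0,0,0],0],
    [[0,0,0],0]
  ]
}}

```text
time_s: 39.7
tcp_pos: [0.4934, -0.2961, 0.1495]
ee_rot: [[0.993, -0.116, -0.001], [-0.116, -0.993, 0.001], [-0.001, -0.001, -1.0]]
wrist_force: [-0.6, 0.2, -1.6]
gripper_width: 0.159
gripper_force: 30.0
```

>>> {"method": "apply_moves", "body": {
  "moves": [
    [[0,0,0.02],0],
    [[0,0,0.03],0],
    [[0,0,0.02],0],
    [[0,0,0.015],0],
    [[0,0,0.01],0]
  ]
}}

```text
time_s: 40.12
tcp_pos: [0.4928, -0.2931, 0.0533]
ee_rot: [[0.994, -0.111, -0.003], [-0.111, -0.994, 0.001], [-0.003, -0.001, -1.0]]
wrist_force: [-0.2, 0.2, 0.4]
gripper_width: 0.156
gripper_force: 30.0
```

>>> {"method": "apply_moves", "body": {
  "moves": [
    [[0,0,0.005],0],
    [[0,0,0.002],0],
    [[0,0,0],0],
    [[0,0,0],0],
    [[0,0,0],0]
  ]
}}

```text
time_s: 40.53
tcp_pos: [0.4943, -0.2955, 0.0492]
ee_rot: [[0.994, -0.113, 0.002], [-0.113, -0.994, -0.001], [0.002, 0.0, -1.0]]
wrist_force: [0.1, -0.5, -2.5]
gripper_width: 0.158
gripper_force: 30.0
```

>>> {"method": "apply_moves", "body": {
  "moves": [
    [[0,0,0],0],
    [[0,0,0],0],
    [[0,0,0],0],
    [[0,0,0],0],
    [[0,0,0],0]
  ]
}}

```text
time_s: 40.95
tcp_pos: [0.4935, -0.2955, 0.0481]
ee_rot: [[0.994, -0.113, 0.0], [-0.113, -0.994, -0.0], [0.0, 0.0, -1.0]]
wrist_force: [0.1, 0.9, -1.0]
gripper_width: 0.16
gripper_force: 30.0
```

Run:
```python
from h import *
c=imaging.capture("wrist"); s=r.sense(); print(np.round(s["tcp_pos"],4),np.round(s["ee_rot"],4).tolist())
f=c["frame"]; a=cv2.resize(f[120:220,210:350],None,fx=4,fy=4); b=cv2.resize(f[305:345,210:350],None,fx=4,fy=4)
cv2.imwrite("pics/w16.png",np.vstack([a,b])); cv2.imwrite("pics/w16f.png",f)
```

```text
[ 0.4935 -0.2954  0.0481] [[0.9935, -0.1134, 0.0], [-0.1134, -0.9935, -0.0], [0.0, 0.0, -1.0]]
```

View pics/w16.png

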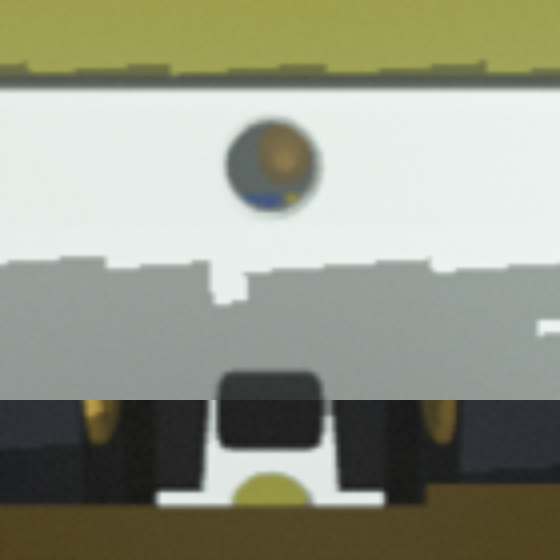

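Through the front hole (crop (272,166)) the pin shows at (285,155). The x offset is only parallax, so the shift needed is +1.7 mm in tool y.

>>> {"method": "apply_moves", "body": {
  "moves": [
    [[0,0.0017,0.002],0],
    [[0,0,0.003],0],
    [[0,0,0.003],0],
    [[0,0,0],0],
    [[0,0,0],0]
  ]
}}

```text
time_s: 41.42
tcp_pos: [0.4931, -0.297, 0.0396]
ee_rot: [[0.994, -0.113, -0.001], [-0.113, -0.994, 0.0], [-0.001, -0.0, -1.0]]
wrist_force: [-0.4, -0.1, -1.5]
gripper_width: 0.16
gripper_force: 30.0
```

>>> {"method": "apply_moves", "body": {
  "moves": [
    [[0,0,0],0],
    [[0,0,0],0],
    [[0,0,0],0],
    [[0,0,0],0],
    [[0,0,0],0]
  ]
}}

```text
time_s: 41.83
tcp_pos: [0.4934, -0.2971, 0.0402]
ee_rot: [[0.994, -0.113, 0.0], [-0.113, -0.994, -0.0], [0.0, 0.0, -1.0]]
wrist_force: [0.6, -0.0, -2.0]
gripper_width: 0.157
gripper_force: 30.0
```

Run:
```python
from h import *
c=imaging.capture("wrist"); s=r.sense(); print(np.round(s["tcp_pos"],4),np.round(s["ee_rot"],4).tolist())
f=c["frame"]; a=cv2.resize(f[120:220,210:350],None,fx=4,fy=4); b=cv2.resize(f[305:345,210:350],None,fx=4,fy=4)
cv2.imwrite("pics/w17.png",np.vstack([a,b]))
```

```text
[ 0.4934 -0.2971  0.0401] [[0.9936, -0.1134, 0.0002], [-0.1134, -0.9936, -0.0001], [0.0002, 0.0, -1.0]]
```

View pics/w17.png

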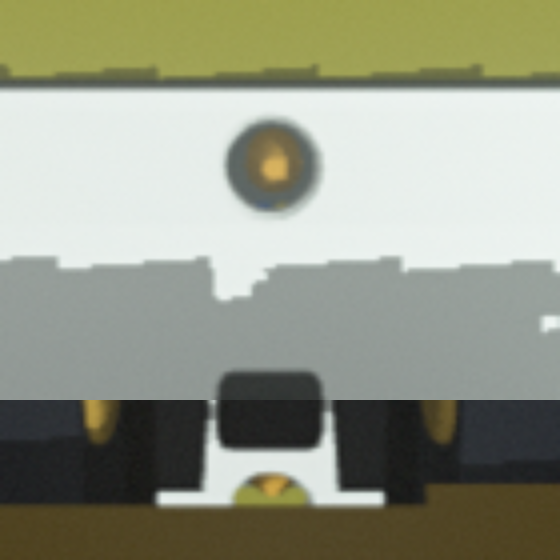

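Both pins sit centred in the holes at (273,162) and (273,487) crop px. Lowering the plate.

>>> {"method": "apply_moves", "body": {
  "moves": [
    [[0,0,0.003],0],
    [[0,0,0.003],0],
    [[0,0,0.003],0],
    [[0,0,0.003],0],
    [[0,0,0.002],0]
  ]
}}

```text
time_s: 42.3
tcp_pos: [0.493, -0.297, 0.0254]
ee_rot: [[0.994, -0.113, -0.001], [-0.113, -0.994, 0.0], [-0.001, -0.0, -1.0]]
wrist_force: [0.7, -0.3, -1.2]
gripper_width: 0.156
gripper_force: 30.0
```

>>> {"method": "apply_moves", "body": {
  "moves": [
    [[0,0,0.001],0],
    [[0,0,0],0],
    [[0,0,0],0],
    [[0,0,0],0],
    [[0,0,0],0]
  ]
}}

```text
time_s: 42.72
tcp_pos: [0.4934, -0.2971, 0.0252]
ee_rot: [[0.994, -0.113, 0.0], [-0.113, -0.994, -0.0], [0.0, 0.0, -1.0]]
wrist_force: [-0.2, -0.1, -0.8]
gripper_width: 0.159
gripper_force: 30.0
```

>>> {"method": "apply_moves", "body": {
  "moves": [
    [[0,0,0.0007],0],
    [[0,0,0],0],
    [[0,0,0],0]
  ]
}}

```text
time_s: 42.97
tcp_pos: [0.4933, -0.2971, 0.0244]
ee_rot: [[0.994, -0.113, -0.0], [-0.113, -0.994, -0.0], [-0.0, 0.0, -1.0]]
wrist_force: [0.6, 0.5, -1.9]
gripper_width: 0.155
gripper_force: 30.0
```

>>> {"method": "apply_moves", "body": {
  "moves": [
    [[0,0,0],0],
    [[0,0,0],0],
    [[0,0,0],0],
    [[0,0,0],0],
    [[0,0,0],0]
  ],
  "hand": 0.035
}}

```text
time_s: 43.38
tcp_pos: [0.4934, -0.2971, 0.0245]
ee_rot: [[0.994, -0.113, 0.0], [-0.113, -0.994, -0.0], [0.0, 0.0, -1.0]]
wrist_force: [-0.2, -0.1, 0.1]
gripper_width: 0.383
gripper_force: 0.0
```

>>> {"method": "apply_moves", "body": {
  "moves": [
    [[0,0,-0.01],0],
    [[0,0,-0.03],0],
    [[0,0,-0.04],0],
    [[0,0,-0.04],0],
    [[0,0,-0.03],0]
  ]
}}

```text
time_s: 43.8
tcp_pos: [0.4942, -0.2976, 0.1788]
ee_rot: [[0.994, -0.113, 0.004], [-0.113, -0.994, -0.002], [0.004, 0.002, -1.0]]
wrist_force: [0.5, 1.1, -0.0]
gripper_width: 0.4
gripper_force: 0.0
```

>>> {"method": "apply_moves", "body": {
  "moves": [
    [[-0.03,0,-0.02],0],
    [[-0.02,0,0],0],
    [[0,0,0],0],
    [[0,0,0],0],
    [[0,0,0],0]
  ]
}}

```text
time_s: 44.22
tcp_pos: [0.4439, -0.2915, 0.1948]
ee_rot: [[0.994, -0.113, 0.001], [-0.113, -0.994, -0.0], [0.001, 0.0, -1.0]]
wrist_force: [-0.1, 0.2, 0.2]
gripper_width: 0.401
gripper_force: 0.0
```

```bash
python3 w.py w18 cover_plate
python3 - <<'E'
from h import *
c=imaging.capture("side"); f=c["frame"]; cv2.imwrite("pics/s18.png",np.vstack([cv2.resize(f[160:340,200:450],None,fx=2.2,fy=2.2)]))
a=cv2.resize(f[160:340,200:450],(550,396)); b=cv2.resize(cv2.imread("pics/w18.png")[:260],(550,200)); cv2.imwrite("pics/f18.png",np.vstack([a,b]))
E
```

```text
[ 0.4439 -0.2915  0.1948] [[0.9936, -0.1133, 0.0007], [-0.1133, -0.9936, -0.0004], [0.0008, 0.0003, -1.0]] [-15.8, 14.2, -15.2, 0.0, -60.6, 99.3] 44.2167
[ 0.518 -0.301  0.357] [[-0.11, -0.96, -0.27], [-0.99, 0.11, 0.03], [0.0, 0.27, -0.96]]
cover_plate 0.86 [277. 140.] [ 0.4926 -0.2984]
  cut 0.84 [200.  77. 155. 126.] [[491.2, -298.2], [158.2, 130.2], 83.4]
```

View pics/f18.png

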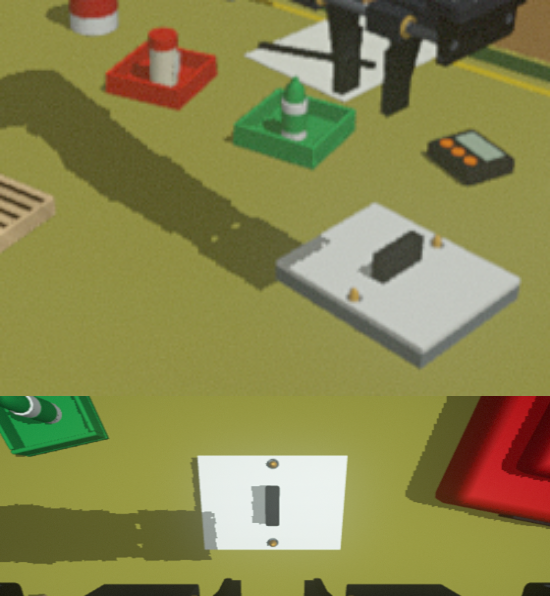

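The picture shows the cover flat with both pins through its holes (355,293 and 437,241). The bottle (293,110) and pot (163,57) are upright in their boxes, and the canister hasn't moved. Handing in.

```bash
python3 -c "
from station import r
print(r.finish_job())"
```

```text
the job is handed in; nothing more can be done
None
```

The job is handed in at about 44 s on the robot clock, without a verdict returned: both cassettes lie in their own halves, bottle and pot stand upright in their boxes, and the cover is flat over both pins.

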